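Load a dip carrier and hold it up with spring tongs

ROBOT

A 6-joint arm with a two-finger parallel gripper is mounted at the origin on a cart in front of the work surface, level with it; the furniture and walls round the work are solid. World frame = base frame: x ahead of the robot, y to its left, z up, the work surface at z = 0. Lengths are in m, angles in rad, forces in N, time in s.
With the tool pointing down it reaches from about 0.25 to 0.775 m from the base axis. Payload 4 kg.
Tool frame: the origin (TCP) lies midway between the tips of the shut fingers; the grasp point (between the pads) lies 19 mm behind it; y points along the fingers, z is the direction in which the jaws open and shut, and the axes are right-handed (so a half turn about y gives the same grasp; the last joint's range is limited). The gripper opens to 85 mm and grips with 20 to 120 N. Pads are 22 mm wide; open, the fingers measure 114 mm over their backs; the gripper's body (76 mm by 85 mm) begins 54 mm behind the grasp point. The pads swing forward as they close: fully open they stand 13 mm farther back than shut.
Start: joints at [-1.207, 0.087, 1.371, -0, 1.684, -0.103], TCP at [0.248, -0.491, 0.231] pointing down, gripper open.
Joint ranges: [-3.1, 3.1], [-0.76, 2.03], [0.27, 2.55], [-1.08, 4.22], [0.17, 2.65], [-2.57, 2.57]. Speed limits (rad/s): [2.79, 2.79, 3.14, 3.14, 3.14, 3.14].

INTERFACE

Orientations are given as a rotation vector (axis times angle).
In Python, from workcell import env gives the robot as it stands.
- The arm moves only by the tool arm_command, never from a script. Its argument "targets" is a list of rows, each a list of 3 entries, a list of its own where there are three numbers: the shift along the world's x, y, z in m, then the turn, a rotation vector about the world's x, y, z in degrees, then the opening, from 0 (shut) to 1 (fully open). A call has exactly 8 rows; each row shifts and turns the commanded pose from where the row before left it; what a row does not reach is not made up. A row lasts 1/12 s, in which the tool goes at most 41.7 mm and 7.16 degrees, less where a joint would pass 70% of its speed; a pose out of reach is approached as far as the arm can. A call with a gripper value outside its range is refused whole. The fingers move at their own pace and stop on an object; "force" is the grip in N (left out, the last holds). Time passes only in rows, so rows that do not move let the fingers close, or fill a call up. It gives the time, the measured TCP pose, the force and the opening at its end, in the units of the state.
- env.get_state(): the state, without advancing time (a new reading comes with each control period).
- env.get_image(name): name is "scene" or "side" or "wrist"; returns (picture, depth): 480x640x3 uint8, red, green, blue; 480x640 float32, m along the optical axis (not along the pixel's ray), 0 where there is no reading.
- env.camera_params(name): a dict with "K" (3x3 intrinsics, pixels), "camera_from_world" (4x4, takes a point from world to camera coordinates). Camera axes: x right, y up, looking along -z (the intrinsics and any distortion apply to the point x, -y, -z); pixel columns grow to the right and rows downward; lengths in m; the calibration is good to about 2 mm. A picture is of the moment at which its call begins: read the wrist's pose just before it. camera_params takes no time and is no camera call; for the wrist camera it gives the pose at the moment of the call.
- env.job_done(): hands the job in, once; it reports no verdict.
The state is a dict: "time_s": time; "joints": joint angles; "dq": joint speeds; "effort": joint torques, N m; "ee_pos": TCP position; "tool_rot": TCP orientation; "ft_force": force on the tool from outside, world axes, zero at the start; "ft_torque": the same for the moment, N m; "grip_width": finger opening in m.
Only numpy, scipy, OpenCV 4.12 (cv2) and the standard library are available. Lean on these libraries where they do the work, as an engineer would, in place of code of your own. Each camera call takes 0.05 s, during which the arm holds its last target.

TASK

Get the rusty nut ready for the de-rusting bath: seat it flat in the hexagonal pocket of the small steel dip carrier (a bush already lies in the round pocket). Then take the spring tongs by the two black grip pads, close their jaws on the carrier's upright lug and lift the loaded carrier about 12 cm off the table, roughly level; it is to be lifted with the tongs, never with the fingers themselves. Finish while still holding it up in the tongs, both parts in their pockets, and leave the tape measure, the wooden block and the line reel where they are.

Things in the scene. Friction and masses are not known exactly. Their poses are not given: they have to be found in the camera images.
- nut: Rusty steel hexagon nut, lying flat, loose on the table; 29.8 mm across flats, 34.2 mm across corners, 14 mm high, 50 g. Origin: centre of its underside, z up. Normals of its flats lie in its xy plane at -20, 40 and 100 degrees from its x axis (and opposite).
- carrier: Loose steel dip carrier, 100 g: plate 50 (its x) x 128 (its y) x 6 mm, an upright lug in the middle and a pocket on either side of it along y, with rims 4 mm high and 4 mm thick on the plate. Origin: centre of its underside; z up, x away from the robot, turned up to 0.35 rad either way.
- hex_pocket (a point): Centre of the floor of the hexagonal pocket (plate top, 6 mm above the carrier's underside), at carrier y = +38 mm. 33.5 mm across flats, 4 mm deep; two flats face carrier +x and -x. A seated nut stands 10 mm proud of the rim: hold it by its upper 8 mm, and keep clear of the lug by closing the fingers along carrier x.
- round_pocket (a point): Centre of the floor of the round pocket, at carrier y = -38 mm; 36 mm wide inside, 4 mm deep. It holds the bush.
- bush: Plain dark steel bush lying in the round pocket; 32 mm outside, 18 mm bore, 12 mm high, 40 g, loose. Origin: centre of its underside.
- lug (a point): Point on the lug's axis, 37 mm above the carrier's underside: height for the jaws' middle. Lug 24 (carrier x) x 20 mm (carrier y), upright from 6 to 52 mm, then a head 28 x 24 mm up to 58 mm. The jaws go on the faces looking to +y and -y, lowered from above, the tongs on the robot's side (tongs x along carrier x).
- tongs: Steel spring tongs lying on their side on the table, 120 g, about 210 mm long: a short bow and two strip arms that spring apart in the horizontal plane. Origin: at the bow, midway between the two pivots (at y = +-10 mm), on the underside; x along the middle line towards the jaws, y across (the direction of squeezing), z up.
- tongs_grip (a point): Midway between the black pads on the arms' outer sides, 105 mm from the tongs' origin along x, 14 mm above the underside. Pads 52 mm long, 28 mm high from the underside; 57 mm over the pads here when sprung open (61 mm at their far ends), 38 mm when the jaws are shut on the 20 mm lug (arms then parallel; the pads are parallel at 44 mm).
- tongs_jaw (a point): Midway between the jaws, 180 mm from the tongs' origin along x (75 mm beyond the grip), 13 mm above the underside. Jaws 30 mm long, 18 mm high (4 to 22 mm above the underside), 6 mm thick; gap 52 mm when open, 1.7 mm less per mm squeezed at the grip. Squeezed to 50 mm over the pads the tongs can be carried, gap still about 40 mm.
- tongs_arm_left (a joint): Closing angle of the left arm (the right one mirrors it), rad: 0 sprung fully open, 0.09 arms parallel with jaws on the 20 mm lug, 0.14 jaws shut on nothing. The spring pushes back with about 8 N on each pad when open and 11 N at 0.09; squeeze firmly, 40 to 60 N, to hold the loaded carrier level.
- tape_measure: Bystander: tape measure, 54 x 80 x 68 mm, origin centre of its underside.
- wood_block: Bystander: small wooden block, 71 x 99 x 42 mm, origin centre of its underside.
- line_reel: Bystander: white line reel, 46 mm wide, 33 mm high, origin centre of its underside.

How it is judged:
By the outcome, as a careful person would: the job done as asked, in the order asked, and still so for the second after the job is handed in, while the arm keeps its last pose, push and grip.
It also fails if it takes over 48 s, if anything falls off the work surface, if the arm or the gripper's body presses on something with over 40 N, if the wrist force passes 120 N, or if a joint passes its speed limit or range.

## Working session

There is one attempt and no reset: what is moved stays moved. The work goes in short steps, Python scripts to look and compute and a tool call to move; the robot and the scene stay as the last step left them, time stands still between calls to the robot, and variables do not carry over. Pictures are saved under pics/ and viewed, and the job is handed in when it is done.

Besides the shell and the picture viewer there is one more tool, called after "Request:" by a JSON object that holds its "op" and its "data", one argument or row to a line. arm_command: Moves the arm, as the interface text tells. Its arguments: {"type":"object","properties":{"targets":{"type":"array","items":{"type":"array"}},"force":{"type":"number"}},"required":["targets"]}

```bash
ls; mkdir -p pics
python3 - <<'E'
from workcell import env
import cv2,numpy as np
print(env.get_state())
for n in ["scene","side","wrist"]:
    p=env.camera_params(n); print(n,p)
    im,d=env.get_image(n); cv2.imwrite(f"pics/{n}0.png",im[:,:,::-1]); np.save(f"pics/{n}0_d.npy",d)
    np.savez(f"pics/{n}0.npz",im=im,d=d,K=p["K"],T=p["camera_from_world"])
E
```

```text
pics
{'time_s': 0.0, 'joints': array([-1.20708817e+00,  8.79776659e-02,  1.37230196e+00, -1.81925940e-05,
        1.68362389e+00, -1.03087853e-01]), 'dq': array([ 0.00055381, -0.00062749, -0.00082222,  0.00071447, -0.00089276,
       -0.00026471]), 'effort': array([-9.16384961e-04, -3.51867378e+01, -3.13276398e+01, -4.12976697e-04,
        1.06911594e-02, -3.12375244e-05]), 'ee_pos': array([ 0.24732564, -0.49067122,  0.23010256]), 'tool_rot': array([-0.46667777,  1.96402065, -1.95940532]), 'ft_force': array([ 0.32289068, -0.54756762, -0.01078967]), 'ft_torque': array([ 0.00882498,  0.00105704, -0.01278765]), 'grip_width': 0.0853394406084095}
scene {'K': array([[501.74198937,   0.        , 317.87751454],
       [  0.        , 501.74198937, 234.55074521],
       [  0.        ,   0.        ,   1.        ]]), 'camera_from_world': array([[-0.83206472, -0.55457898,  0.01051002,  0.44088782],
       [ 0.30709505, -0.44480687,  0.84133196, -0.19617348],
       [-0.4619101 ,  0.70327022,  0.54041657, -1.0024117 ],
       [ 0.        ,  0.        ,  0.        ,  1.        ]])}
side {'K': array
[... 246 characters left out ...]
35564,  0.41955273,  0.90291762, -0.11265184],
       [-0.25161449, -0.86749901,  0.42911026, -1.10850734],
       [ 0.        ,  0.        ,  0.        ,  1.        ]])}
wrist {'K': array([[354.41397365,   0.        , 325.45987195],
       [  0.        , 354.41397365, 242.87019923],
       [  0.        ,   0.        ,   1.        ]]), 'camera_from_world': array([[ 4.50109356e-01, -8.92973024e-01, -8.63652064e-04,
        -5.48784465e-01],
       [ 8.43819080e-01,  4.25649024e-01, -3.26790865e-01,
         4.13874347e-02],
       [ 2.92183039e-01,  1.46362859e-01,  9.45096283e-01,
        -3.80804893e-01],
       [ 0.00000000e+00,  0.00000000e+00,  0.00000000e+00,
         1.00000000e+00]])}
```

View pics/scene0.png

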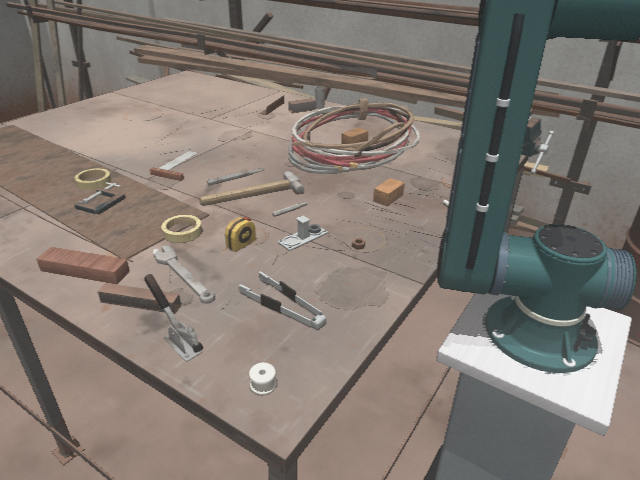

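View pics/side0.png

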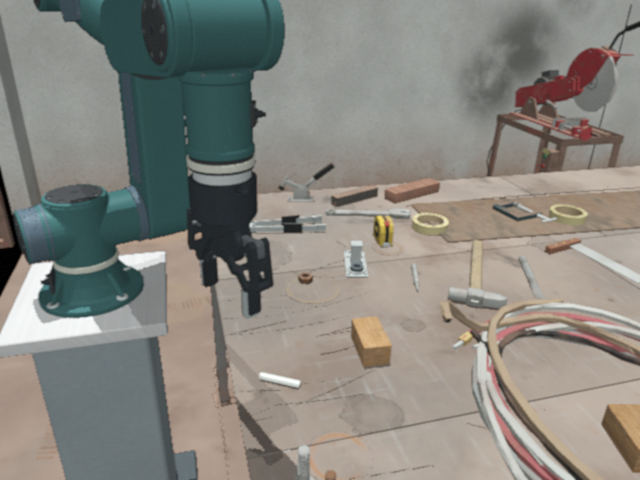

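View pics/wrist0.png

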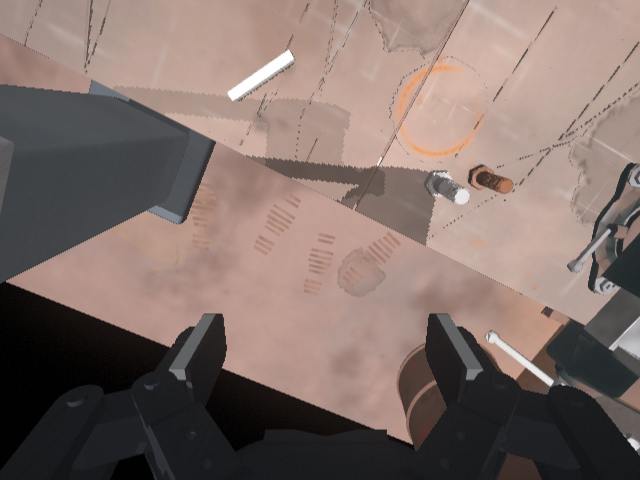

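The scene view shows the nut at about (358,243), the carrier (303,233) with its lug, the tongs (285,300) with the bow at (318,322), the tape (240,233) and the reel (262,375).

```bash
cat > h.py <<'E'
import numpy as np,cv2
from scipy.spatial.transform import Rotation as R
def cast(K,T,uv,z):
    uv=np.atleast_2d(np.asarray(uv,float)); Rm=T[:3,:3]; c=-Rm.T@T[:3,3]
    d=np.c_[(uv[:,0]-K[0,2])/K[0,0],-(uv[:,1]-K[1,2])/K[1,1],-np.ones(len(uv))]@Rm
    t=(z-c[2])/d[:,2]; return c+d*t[:,None]
def dep(K,T,uv,dm):
    uv=np.atleast_2d(np.asarray(uv,float)); D=np.array([dm[int(v),int(u)] for u,v in uv])
    p=np.c_[(uv[:,0]-K[0,2])/K[0,0]*D,-(uv[:,1]-K[1,2])/K[1,1]*D,-D]
    return (p-T[:3,3])@T[:3,:3]
def proj(K,T,P):
    P=np.atleast_2d(P); p=P@T[:3,:3].T+T[:3,3]
    return np.c_[K[0,0]*p[:,0]/-p[:,2]+K[0,2],K[1,1]*-p[:,1]/-p[:,2]+K[1,2]]
def load(n):
    z=np.load(f"pics/{n}.npz"); return z["im"],z["d"],z["K"],z["T"]
def snap(n,out):
    from workcell import env
    p=env.camera_params(n); im,d=env.get_image(n)
    cv2.imwrite(f"pics/{out}.png",im[:,:,::-1]); np.savez(f"pics/{out}.npz",im=im,d=d,K=p["K"],T=p["camera_from_world"])
    return im,d,p["K"],p["camera_from_world"]
def st():
    from workcell import env
    s=env.get_state(); M=R.from_rotvec(s["tool_rot"]).as_matrix()
    print("t",round(s["time_s"],2),"p",s["ee_pos"].round(4),"y",M[:,1].round(3),"z",M[:,2].round(3),"yaw z",np.degrees(np.arctan2(M[1,2],M[0,2])).round(2),"f",s["ft_force"].round(1),"w",s["grip_width"].round(4),"q6",s["joints"].round(2))
    return s
E
python3 - <<'E'
from h import *
st()
im,d,K,T=load("scene0")
pts=dict(nut=(358,241),lug=(304,218),car=(303,236),bow=(318,322),grip=(275,300),reel=(262,368),tape=(240,225),wood=(390,188),jawA=(247,288),jawB=(265,277))
for k,v in pts.items(): print(k,dep(K,T,v,d).round(3),cast(K,T,v,0).round(3))
for n,c in (("scene0",(290,260)),("side0",(315,250))):
    im=load(n)[0]; x,y=c
    cv2.imwrite(f"pics/{n}z.png",cv2.resize(im[y-80:y+80,x-80:x+80],(600,600),interpolation=cv2.INTER_CUBIC)[:,:,::-1])
E
```

```text
Traceback (most recent call last):
  File "h.py", line 24, in st
    print("t",round(s["time_s"],2),"p",s["ee_pos"].round(4),"y",M[:,1].round(3),"z",M[:,2].round(3),"yaw z",np.degrees(np.arctan2(M[1,2],M[0,2])).round(2),"f",s["ft_force"].round(1),"w",s["grip_width"].round(4),"q6",s["joints"].round(2))
                                                                                                                                                                                          ^^^^^^^^^^^^^^^^^^^^^
AttributeError: 'float' object has no attribute 'round'
```

```bash
sed -i 's/s\["grip_width"\].round(4)/round(float(s["grip_width"]),4)/' h.py
python3 - <<'E'
from h import *
st()
im,d,K,T=load("scene0")
pts=dict(nut=(358,241),lug=(304,218),car=(303,236),bow=(318,322),grip=(275,300),reel=(262,368),tape=(240,225),wood=(390,188),jawA=(247,288),jawB=(265,277))
for k,v in pts.items(): print(k,dep(K,T,v,d).round(3),cast(K,T,v,0).round(3))
for n,c in (("scene0",(290,260)),("side0",(315,250))):
    im=load(n)[0]; x,y=c
    cv2.imwrite(f"pics/{n}z.png",cv2.resize(im[y-80:y+80,x-80:x+80],(600,600),interpolation=cv2.INTER_CUBIC)[:,:,::-1])
E
```

```text
t 0.15 p [ 0.2474 -0.4908  0.2304] y [-0.001  0.002 -1.   ] z [ 0.45  -0.893 -0.002] yaw z -63.25 f [-0.  -0.6  0.2] w 0.0852 q6 [-1.21  0.09  1.37  0.    1.68 -0.1 ]
nut [[ 0.457 -0.072  0.009]] [[ 0.463 -0.084  0.   ]]
lug [[ 0.586 -0.021  0.058]] [[ 0.642 -0.1    0.   ]]
car [[ 0.579 -0.006  0.014]] [[ 0.592 -0.024  0.   ]]
bow [[0.371 0.239 0.018]] [[ 0.381  0.223 -0.   ]]
grip [[0.473 0.244 0.029]] [[0.496 0.217 0.   ]]
reel [[0.378 0.404 0.032]] [[0.398 0.382 0.   ]]
tape [[0.688 0.103 0.064]] [[0.761 0.027 0.   ]]
wood [[ 0.494 -0.315  0.044]] [[ 0.529 -0.394  0.   ]]
jawA [[0.553 0.24  0.022]] [[0.572 0.22  0.   ]]
jawB [[0.548 0.185 0.019]] [[0.564 0.166 0.   ]]
```

View pics/scene0z.png

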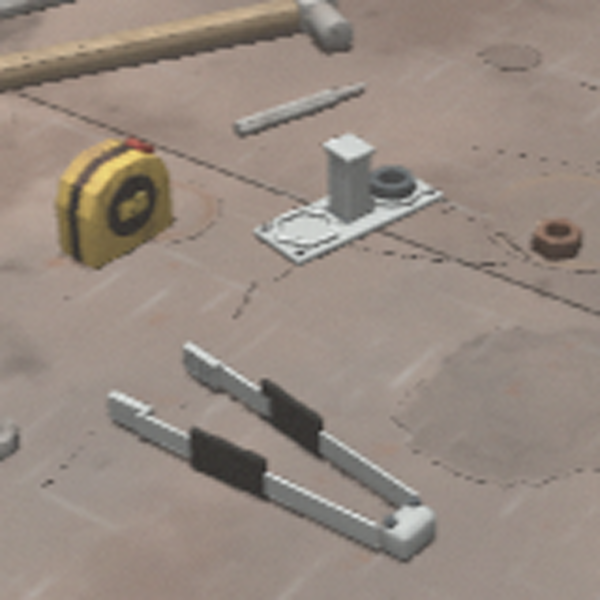

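View pics/side0z.png

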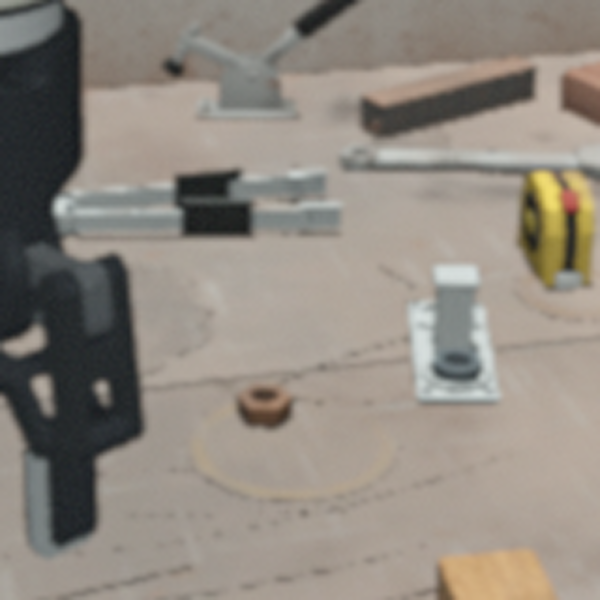

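Run:
```python
from h import *
s=st(); im,d,K,T=load("wrist0")
M=R.from_rotvec(s["tool_rot"]).as_matrix()
c=-T[:3,:3].T@T[:3,3]; print("cam in tool",M.T@(c-s["ee_pos"]),"axes in tool (cols cam xyz)\n",(M.T@T[:3,:3].T).round(3))
```

```text
t 0.15 p [ 0.2474 -0.4908  0.2304] y [-0.001  0.002 -1.   ] z [ 0.45  -0.893 -0.002] yaw z -63.25 f [-0.  -0.6  0.2] w 0.0852 q6 [-1.21  0.09  1.37  0.    1.68 -0.1 ]
cam in tool [-0.08535388 -0.14256318 -0.00076611] axes in tool (cols cam xyz)
 [[-0.    -0.945 -0.327]
 [-0.001  0.327 -0.945]
 [ 1.     0.    -0.001]]
```

Request:
{"op": "arm_command", "data": {
  "targets": [
    [[0.014,0.029,0.003],[0,0,4],1],
    [[0.014,0.029,0.003],[0,0,4],1],
    [[0.014,0.029,0.003],[0,0,4],1],
    [[0.014,0.029,0.003],[0,0,4],1],
    [[0.014,0.029,0.003],[0,0,4],1],
    [[0.014,0.029,0.003],[0,0,4],1],
    [[0.014,0.029,0.003],[0,0,4],1],
    [[0.014,0.029,0.003],[0,0,4],1]
  ]
}}

```text
time_s: 0.82
ee_pos: [0.3597, -0.2576, 0.2552]
tool_rot: [-0.902, 1.597, -1.596]
ft_force: [0.9, 0.2, -0.4]
grip_width: 0.0852
```

Request:
{"op": "arm_command", "data": {
  "targets": [
    [[0.017,0.022,0.002],[0,0,4],1],
    [[0.017,0.022,0.002],[0,0,4],1],
    [[0.017,0.022,0.002],[0,0,4],1],
    [[0.017,0.022,0.002],[0,0,4],1],
    [[0.017,0.022,0.002],[0,0,4],1],
    [[0.017,0.022,0.002],[0,0,4],1],
    [[0.017,0.022,0.002],[0,0,4],1],
    [[0.017,0.022,0.002],[0,0,4],1]
  ]
}}

```text
time_s: 1.48
ee_pos: [0.496, -0.0818, 0.2711]
tool_rot: [-1.217, 1.197, -1.197]
ft_force: [0.7, -0.0, 0.3]
grip_width: 0.0855
```

Run:
```python
from h import *
st(); snap("wrist","w1"); st()
```

```text
t 1.48 p [ 0.496  -0.0818  0.2711] y [-0.  0. -1.] z [ 1.     0.017 -0.   ] yaw z 0.95 f [ 0.7 -0.   0.3] w 0.0855 q6 [-0.28 -0.02  1.41 -0.    1.76 -0.29]
t 1.53 p [ 0.4986 -0.0781  0.2711] y [ 0.002  0.004 -1.   ] z [1.    0.024 0.002] yaw z 1.35 f [ 1.3  2.2 -0.8] w 0.0854 q6 [-0.27 -0.02  1.4   0.    1.76 -0.29]
```

View pics/w1.png

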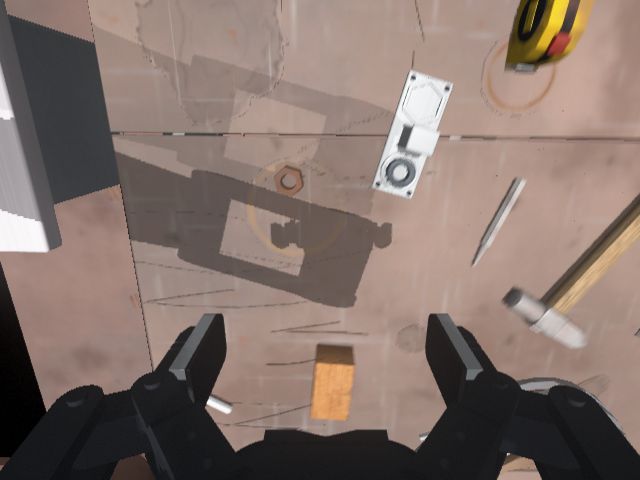

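The wrist view shows the nut at (289,180), the carrier from (427,75) to (393,193) with the hex pocket at (424,97) and the bush at (400,172). The arm was still settling, so I'll repeat it and measure.

Run:
```python
from h import *
im,d,K,T=snap("wrist","w1b")
im,d,K,T=snap("wrist","w1c"); st()
hsv=cv2.cvtColor(im,cv2.COLOR_RGB2HSV)
print("nut",im[180,280],hsv[176:184,276:282,:].reshape(-1,3).mean(0),"tab",hsv[180,330],"plate",im[120,405],hsv[120,405])
z=lambda x0,x1,y0,y1,n:cv2.imwrite(f"pics/{n}.png",cv2.resize(im[y0:y1,x0:x1],(600,600),interpolation=cv2.INTER_CUBIC)[:,:,::-1])
z(255,325,145,215,"z_nut"); z(350,490,60,200,"z_car")
```

```text
t 1.63 p [ 0.496  -0.0819  0.2708] y [-0.001  0.    -1.   ] z [ 1.     0.016 -0.001] yaw z 0.9 f [-1.  -0.2 -0.2] w 0.0853 q6 [-0.28 -0.02  1.41 -0.    1.76 -0.29]
nut [75 62 55] [  9.02083333  83.375      129.85416667] tab [  8  55 148] plate [221 222 223] [105   2 223]
```

View pics/z_nut.png

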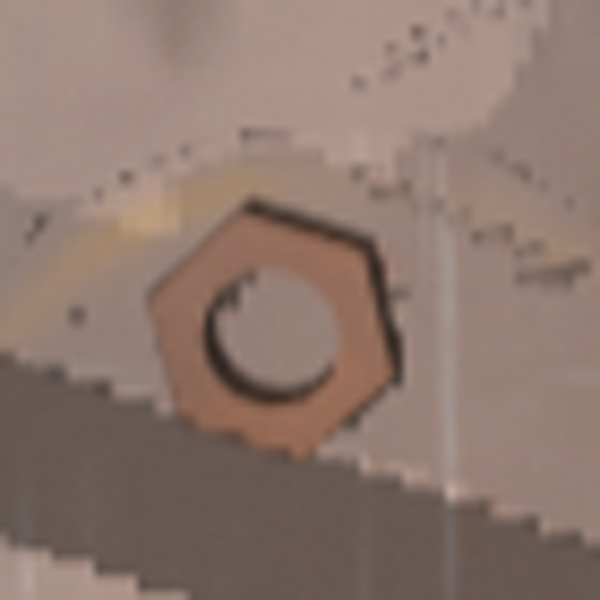

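View pics/z_car.png

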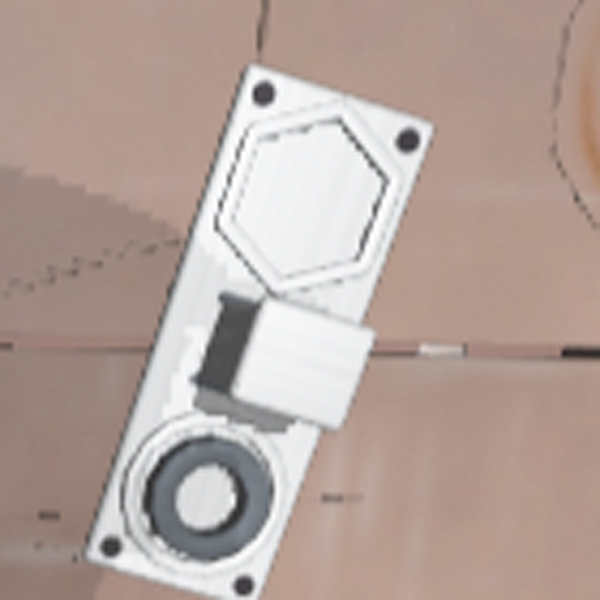

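Run:
```python
from h import *
im,d,K,T=load("w1c")
hsv=cv2.cvtColor(im,cv2.COLOR_RGB2HSV)
# carrier: bright unsaturated
m=((hsv[...,1]<30)&(hsv[...,2]>170)).astype(np.uint8); roi=np.zeros_like(m); roi[60:205,360:465]=1; m&=roi
m=cv2.morphologyEx(m,cv2.MORPH_OPEN,np.ones((2,2)))
c=max(cv2.findContours(m,cv2.RETR_EXTERNAL,cv2.CHAIN_APPROX_NONE)[0],key=cv2.contourArea)
P=cast(K,T,c[:,0,:],0.006)
r=cv2.minAreaRect((P[:,:2]*1000).astype(np.float32)); print("carrier rect",r)
# hand corners
s=600/140; q=np.array([(250,66),(433,124),(262,600),(88,558)])
Q=cast(K,T,np.c_[350+(q[:,0]+.5)/s-.5,60+(q[:,1]+.5)/s-.5],.006); print("hand corners",Q.round(4).tolist(),Q.mean(0))
e=[Q[1]-Q[0],Q[2]-Q[3],Q[0]-Q[3],Q[1]-Q[2]]; print([(np.linalg.norm(v).round(4),np.degrees(np.arctan2(v[1],v[0])).round(2)) for v in e])
s=600/70; q=np.array([(248,207),(367,247),(391,374),(300,458),(178,412),(151,298)])
Q=cast(K,T,np.c_[255+(q[:,0]+.5)/s-.5,145+(q[:,1]+.5)/s-.5],.014); ctr=Q.mean(0); print("nut",ctr)
v=Q-ctr; a=np.degrees(np.arctan2(v[:,1],v[:,0])); print(np.hypot(v[:,0],v[:,1]),a, "corner mod60",np.degrees(np.angle(np.exp(6j*np.radians(a)).mean())/6))
ms=((hsv[...,1]>70)).astype(np.uint8); roi[:]=0; roi[160:202,268:308]=1; ms&=roi
c=max(cv2.findContours(ms,cv2.RETR_EXTERNAL,cv2.CHAIN_APPROX_NONE)[0],key=cv2.contourArea)
P=cast(K,T,c[:,0,:],.014); print("nutmask",cv2.minEnclosingCircle((P[:,:2]*1000).astype(np.float32)))
# hex pocket (floor z .006, rim z .010): outer rim hexagon corners
s=600/140; q=np.array([(343,98),(409,172),(372,270),(272,292),(213,222),(250,130)])
# lug head top z .058
q=np.array([(265,294),(376,328),(335,430),(233,402)])
Q=cast(K,T,np.c_[350+(q[:,0]+.5)/s-.5,60+(q[:,1]+.5)/s-.5],.058); print("lug head",Q.mean(0))
im2=load("scene0")
```

```text
carrier rect ((592.317626953125, -17.332847595214844), (128.10658264160156, 53.806785583496094), 75.19139862060547)
hand corners [[0.5818, 0.0514, 0.006], [0.6282, 0.0393, 0.006], [0.5976, -0.0807, 0.006], [0.5495, -0.07, 0.006]] [ 0.58927147 -0.01499867  0.006     ]
[(np.float64(0.048), np.float64(-14.65)), (np.float64(0.0493), np.float64(-12.45)), (np.float64(0.1257), np.float64(75.12)), (np.float64(0.1238), np.float64(75.7))]
nut [ 0.45349388 -0.0631302   0.014     ]
[0.01662986 0.01700283 0.01636428 0.01688442 0.01658678 0.01642881] [ 100.03704846   42.64160698  -18.01068201  -78.4488497  -140.03832946
  164.60194413] corner mod60 -18.206258939519692
nutmask ((450.39007568359375, -60.19537353515625), 20.693700790405273)
lug head [ 0.58842633 -0.01546635  0.058     ]
```

Request:
{"op": "arm_command", "data": {
  "targets": [
    [[-0.006,0.003,-0.027],[0,0,2],1],
    [[-0.006,0.003,-0.027],[0,0,2],1],
    [[-0.006,0.003,-0.027],[0,0,2],1],
    [[-0.006,0.003,-0.027],[0,0,2],0.75],
    [[-0.006,0.003,-0.027],[0,0,1],0.75],
    [[-0.006,0.002,-0.027],[0,0,1],0.75],
    [[-0.0065,0.002,-0.027],[0,0,1],0.75],
    [[0,0,-0.02],[0,0,0],0.75]
  ]
}}

```text
time_s: 2.3
ee_pos: [0.4498, -0.0645, 0.0596]
tool_rot: [-1.301, 1.061, -1.055]
ft_force: [-0.6, -0.4, 0.2]
grip_width: 0.0643
```

Run:
```python
from h import *
st(); snap("wrist","w2"); st()
snap("wrist","w2b"); st()
```

```text
t 2.3 p [ 0.4498 -0.0645  0.0596] y [-0.004  0.001 -1.   ] z [ 0.979  0.202 -0.004] yaw z 11.66 f [-0.6 -0.4  0.2] w 0.0643 q6 [-0.27 -0.02  1.83 -0.    1.33 -0.47]
t 2.35 p [ 0.4477 -0.064   0.0559] y [-0.011  0.002 -1.   ] z [ 0.979  0.201 -0.01 ] yaw z 11.62 f [-2.   1.  -2.3] w 0.0643 q6 [-0.27 -0.02  1.84 -0.    1.33 -0.47]
t 2.4 p [ 0.4487 -0.0642  0.0582] y [-0.009  0.002 -1.   ] z [ 0.979  0.202 -0.009] yaw z 11.63 f [-0.5 -0.   0.9] w 0.0641 q6 [-0.27 -0.02  1.83 -0.    1.34 -0.47]
```

View pics/w2b.png

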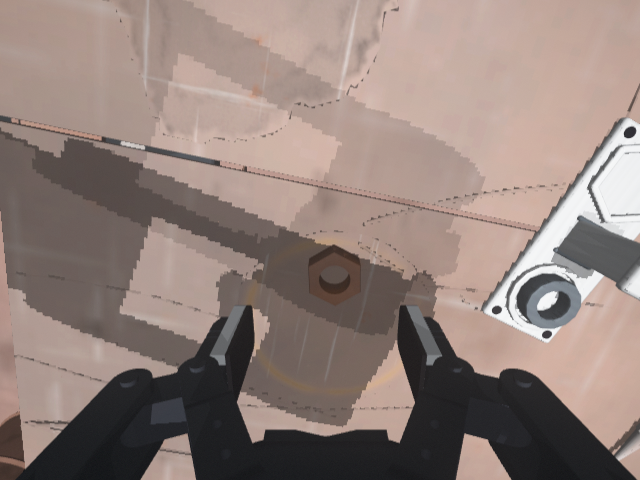

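The nut is at (334,275), aligned with the flats facing the fingers and slightly right of the finger midline (325).

Run:
```python
from h import *
im,d,K,T=load("w2b")
cv2.imwrite("pics/z2.png",cv2.resize(im[235:315,295:375],(640,640),interpolation=cv2.INTER_CUBIC)[:,:,::-1])
s=st(); print(proj(K,T,[[.4535,-.0631,.014]]), proj(K,T,s["ee_pos"]))
```

```text
t 2.4 p [ 0.4487 -0.0642  0.0582] y [-0.009  0.002 -1.   ] z [ 0.979  0.202 -0.009] yaw z 11.63 f [-0.5 -0.   0.9] w 0.0641 q6 [-0.27 -0.02  1.83 -0.    1.34 -0.47]
[[335.15331897 278.91570862]] [[326.11627341 319.97969379]]
```

View pics/z2.png

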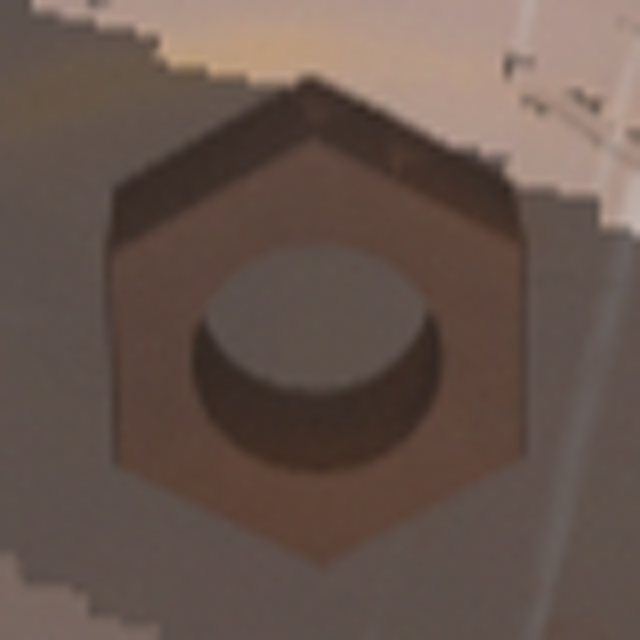

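Request:
{"op": "arm_command", "data": {
  "targets": [
    [[0.001,0.0003,-0.01],[0,0,0],0.75],
    [[0.001,0.0003,-0.01],[0,0,0],0.75],
    [[0.001,0.0002,-0.01],[0,0,0],0.75],
    [[0.001,0.0002,-0.01],[0,0,0],0.75],
    [[0,0,-0.006],[0,0,0],0.75],
    [[0,0,0],[0,0,0],0.75],
    [[0,0,0],[0,0,0],0.75],
    [[0,0,0],[0,0,0],0.75]
  ]
}}

```text
time_s: 3.07
ee_pos: [0.4574, -0.0632, 0.0167]
tool_rot: [-1.299, 1.056, -1.057]
ft_force: [0.4, -0.6, -0.3]
grip_width: 0.0643
```

Run:
```python
from h import *
st()
```

```text
t 3.07 p [ 0.4574 -0.0632  0.0167] y [ 0.001 -0.    -1.   ] z [0.979 0.204 0.001] yaw z 11.75 f [ 0.4 -0.6 -0.3] w 0.0643 q6 [-0.26  0.04  1.86 -0.    1.23 -0.47]
```

Request:
{"op": "arm_command", "data": {
  "targets": [
    [[-0.002,0,-0.005],[0,0,0],0.75],
    [[-0.002,0,-0.005],[0,0,0],0.75],
    [[0,0,0],[0,0,0],0.75],
    [[0,0,0],[0,0,0],0.2],
    [[0,0,0],[0,0,0],0.2],
    [[0,0,0],[0,0,0],0.2],
    [[0,0,0],[0,0,0],0.2],
    [[0,0,0],[0,0,0],0.2]
  ],
  "force": 40
}}

```text
time_s: 3.73
ee_pos: [0.4535, -0.0633, 0.0067]
tool_rot: [-1.299, 1.056, -1.058]
ft_force: [-0.5, -0.0, 0.4]
grip_width: 0.028
```

Run:
```python
from h import *
st()
```

```text
t 3.73 p [ 0.4535 -0.0633  0.0067] y [ 0.001 -0.    -1.   ] z [0.979 0.204 0.001] yaw z 11.75 f [-0.5 -0.   0.4] w 0.028 q6 [-0.26  0.05  1.88  0.    1.21 -0.47]
```

Request:
{"op": "arm_command", "data": {
  "targets": [
    [[0,0,0.012],[0,0,0],0.2],
    [[0,0,0.02],[0,0,0],0.2],
    [[0,0,0.025],[0,0,0],0.2],
    [[0.01,0.012,0.025],[0,0,-3],0.2],
    [[0.02,0.015,0.01],[0,0,-5],0.2],
    [[0.025,0.015,0],[0,0,-5],0.2],
    [[0.025,0.015,0],[0,0,-5],0.2],
    [[0.025,0.012,0],[0,0,-4],0.2]
  ]
}}

```text
time_s: 4.4
ee_pos: [0.5591, 0.007, 0.0987]
tool_rot: [-1.116, 1.342, -1.343]
ft_force: [0.5, -0.2, -0.1]
grip_width: 0.0285
```

Request:
{"op": "arm_command", "data": {
  "targets": [
    [[0.02,0.01,0],[0,0,-3],0.2],
    [[0.013,0.004,0],[0,0,-1.4],0.2],
    [[0.007,0.002,-0.01],[0,0,0],0.2],
    [[0,0,-0.01],[0,0,0],0.2],
    [[0,0,-0.01],[0,0,0],0.2],
    [[0,0,-0.01],[0,0,0],0.2],
    [[0,0,0],[0,0,0],0.2],
    [[0,0,0],[0,0,0],0.2]
  ]
}}

```text
time_s: 5.07
ee_pos: [0.5963, 0.0215, 0.0567]
tool_rot: [-1.08, 1.398, -1.394]
ft_force: [-0.2, -0.5, 0.4]
grip_width: 0.028
```

Run:
```python
from h import *
st(); snap("wrist","w3"); st(); snap("scene","s3"); snap("side","d3")
```

```text
t 5.07 p [0.5963 0.0215 0.0567] y [-0.003  0.    -1.   ] z [ 0.967 -0.253 -0.003] yaw z -14.68 f [-0.2 -0.5  0.4] w 0.028 q6 [-0.06  0.29  1.49 -0.    1.37  0.2 ]
t 5.12 p [0.5972 0.0215 0.0579] y [-0.001 -0.    -1.   ] z [ 0.967 -0.253 -0.001] yaw z -14.68 f [-0.1  0.3 -1.3] w 0.0281 q6 [-0.06  0.29  1.49 -0.    1.37  0.2 ]
```

View pics/w3.png

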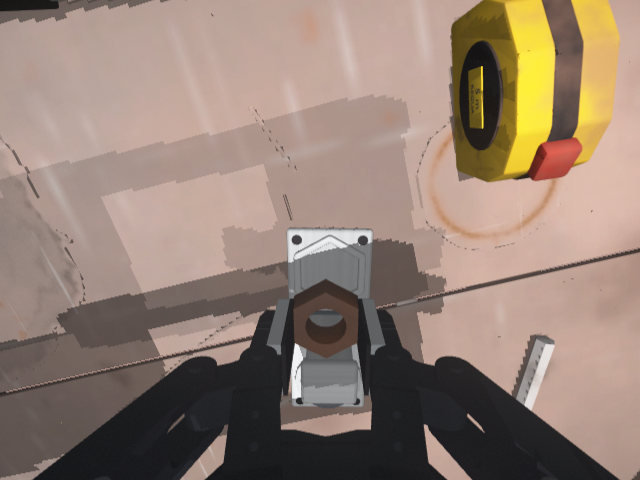

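Run:
```python
from h import *
im,d,K,T=load("w3")
cv2.imwrite("pics/z3.png",cv2.resize(im[220:320,270:390],(720,600),interpolation=cv2.INTER_CUBIC)[:,:,::-1])
```

```text
(no output)
```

View pics/z3.png

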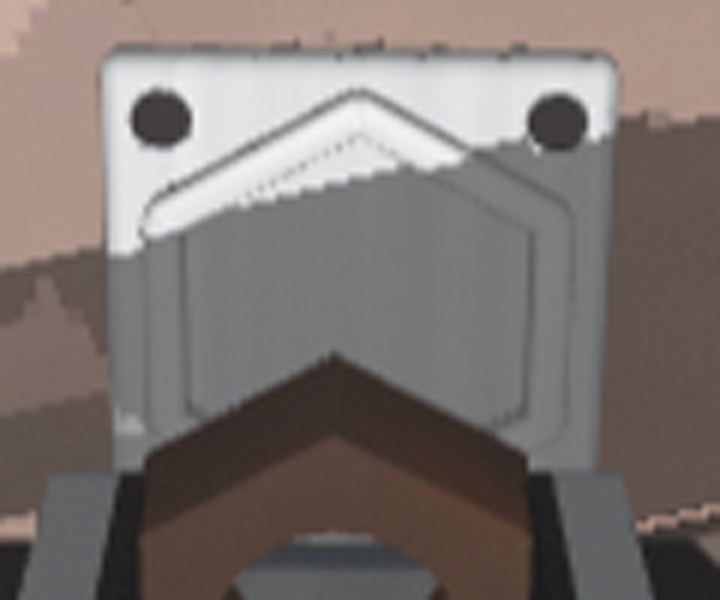

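View pics/s3.png

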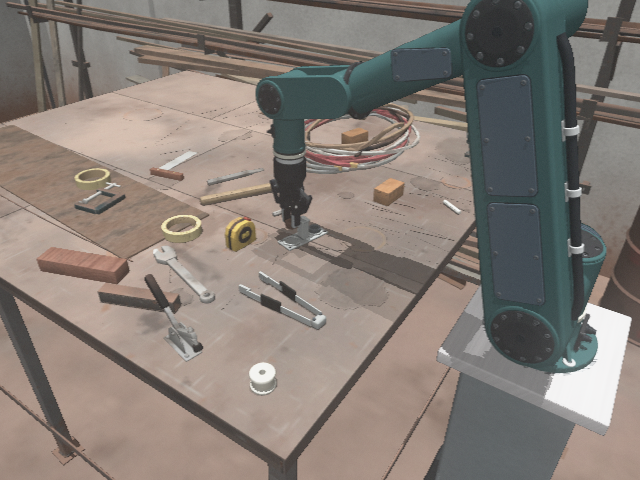

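Run:
```python
from h import *
im,d,K,T=load("w3"); c=lambda q,z:cast(K,T,[[270+(x+.5)/6-.5,220+(y+.5)/6-.5] for x,y in q],z)
zt=.0579-.0067
a=np.radians(-14.65); ex=np.array([np.cos(a),np.sin(a)]); ey=np.array([-ex[1],ex[0]])
def rp(n,P): P=np.atleast_2d(P)[:,:2]; print(n,"world",P.mean(0).round(4),"along ex",(P@ex).round(4),"ey",(P@ey).round(4))
rp("plate corners far",c([(104,60),(614,60)],.006))
rp("plate far edge",c([(359,52)],.006))
rp("rim apex outer",c([(360,90)],.010))   # ey pocket + (33.5/2+4)/cos30=23.96
rp("rim sides",c([(145,230),(572,230)],.010))
rp("inner floor corners upper/lower",c([(185,235),(535,232),(190,412),(522,410)],.006))
rp("nut apex top far",c([(335,437)],zt+.014)) # nut centre +17.1
rp("nut apex bot far",c([(335,353)],zt))
rp("nut sides top",c([(142,540),(530,540)],zt+.014))
rp("tcp",[.5972,.0215])
rp("pocket est",[.5986,.0216])
```

```text
plate corners far world [0.6054 0.0465] along ex [0.5497 0.5982] ey [0.1981 0.1981]
plate far edge world [0.6056 0.0472] along ex [0.5739] ey [0.1989]
rim apex outer world [0.605  0.0448] along ex [0.574] ey [0.1964]
rim sides world [0.6013 0.0312] along ex [0.5534 0.5943] ey [0.1823 0.1823]
inner floor corners upper/lower world [0.5984 0.02  ] along ex [0.557  0.5912 0.557  0.5905] ey [0.1802 0.1805 0.161  0.1612]
nut apex top far world [0.6008 0.0378] along ex [0.5717] ey [0.1886]
nut apex bot far world [0.6008 0.0378] along ex [0.5717] ey [0.1885]
nut sides top world [0.5988 0.0299] along ex [0.5579 0.5857] ey [0.1804 0.1804]
tcp world [0.5972 0.0215] along ex [0.5723] ey [0.1718]
pocket est world [0.5986 0.0216] along ex [0.5737] ey [0.1723]
```

Run:
```python
from h import *
st()
```

```text
t 5.22 p [0.5982 0.0216 0.0592] y [ 0.001 -0.    -1.   ] z [ 0.967 -0.253  0.001] yaw z -14.67 f [ 0.5 -0.2 -0.3] w 0.0283 q6 [-0.06  0.29  1.49 -0.    1.37  0.2 ]
```

Request:
{"op": "arm_command", "data": {
  "targets": [
    [[0.001,0,-0.008],[0,0,0],0.2],
    [[0,0,-0.01],[0,0,0],0.2],
    [[0,0,-0.01],[0,0,0],0.2],
    [[0,0,-0.008],[0,0,0],0.2],
    [[0,0,-0.002],[0,0,0],0.2],
    [[0,0,0],[0,0,0],0.2],
    [[0,0,0],[0,0,0],0.2],
    [[0,0,0],[0,0,0],0.2]
  ]
}}

```text
time_s: 5.88
ee_pos: [0.5994, 0.0218, 0.0208]
tool_rot: [-1.076, 1.394, -1.395]
ft_force: [0.2, -0.6, -0.3]
grip_width: 0.0284
```

Run:
```python
from h import *
st(); im,d,K,T=snap("wrist","w4"); st()
cv2.imwrite("pics/z4.png",cv2.resize(im[260:380,260:400],(700,600),interpolation=cv2.INTER_CUBIC)[:,:,::-1])
```

```text
t 5.88 p [0.5994 0.0218 0.0208] y [ 0.001 -0.    -1.   ] z [ 0.967 -0.253  0.001] yaw z -14.65 f [ 0.2 -0.6 -0.3] w 0.0284 q6 [-0.06  0.32  1.52 -0.    1.29  0.2 ]
t 5.93 p [0.5996 0.0218 0.021 ] y [ 0.001 -0.    -1.   ] z [ 0.967 -0.253  0.001] yaw z -14.65 f [ 0.   0.1 -0.7] w 0.0281 q6 [-0.06  0.32  1.52 -0.    1.29  0.2 ]
```

View pics/z4.png

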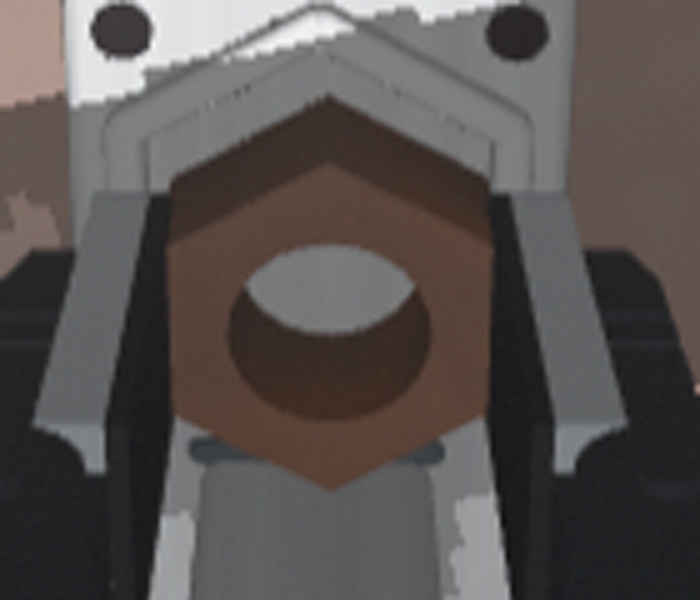

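Run:
```python
from h import *
im,d,K,T=load("w4"); c=lambda q,z:cast(K,T,[[260+(x+.5)/5-.5,260+(y+.5)/5-.5] for x,y in q],z)
a=np.radians(-14.65); ex=np.array([np.cos(a),np.sin(a)]); ey=np.array([-ex[1],ex[0]])
def rp(n,P): P=np.atleast_2d(P)[:,:2]; print(n,"ex",(P@ex).round(4),"ey",(P@ey).round(4))
rp("rim apex",c([(320,7)],.01)-0.0); rp("rim sides",c([(105,150),(533,150)],.01)); rp("nut apex bot",c([(328,97)],.0143)); rp("nut apex top",c([(330,163)],.0283)); rp("nut near top",c([(330,490)],.0283)); rp("nut sides",c([(168,245),(491,245)],.0283)); rp("inner rim top",c([(320,48)],.006))
```

```text
rim apex ex [0.5738] ey [0.1961]
rim sides ex [0.5532 0.5943] ey [0.1814 0.1813]
nut apex bot ex [0.5746] ey [0.1889]
nut apex top ex [0.5747] ey [0.1893]
nut near top ex [0.5747] ey [0.1562]
nut sides ex [0.5607 0.5886] ey [0.1814 0.1814]
inner rim top ex [0.5738] ey [0.1902]
```

Request:
{"op": "arm_command", "data": {
  "targets": [
    [[-0.001,0,0],[0,0,0],0.2],
    [[0,0,0],[0,0,0],0.2],
    [[0,0,-0.002],[0,0,0],0.2],
    [[0,0,-0.002],[0,0,0],0.2],
    [[0,0,-0.002],[0,0,0],0.2],
    [[0,0,-0.0015],[0,0,0],0.2],
    [[0,0,0],[0,0,0],0.2],
    [[0,0,0],[0,0,0],0.2]
  ]
}}

```text
time_s: 6.6
ee_pos: [0.598, 0.0218, 0.0128]
tool_rot: [-1.077, 1.395, -1.395]
ft_force: [-0.4, -0.4, -0.2]
grip_width: 0.028
```

Run:
```python
from h import *
st(); im,d,K,T=snap("wrist","w5"); st()
cv2.imwrite("pics/z5.png",cv2.resize(im[260:380,260:400],(700,600),interpolation=cv2.INTER_CUBIC)[:,:,::-1])
```

```text
t 6.6 p [0.598  0.0218 0.0128] y [-0. -0. -1.] z [ 0.967 -0.253 -0.   ] yaw z -14.65 f [-0.4 -0.4 -0.2] w 0.028 q6 [-0.06  0.33  1.53 -0.    1.28  0.2 ]
t 6.65 p [0.598  0.0218 0.0128] y [ 0. -0. -1.] z [ 0.967 -0.253  0.   ] yaw z -14.66 f [-0.7 -0.8  0.6] w 0.0283 q6 [-0.06  0.33  1.53 -0.    1.28  0.2 ]
```

View pics/z5.png

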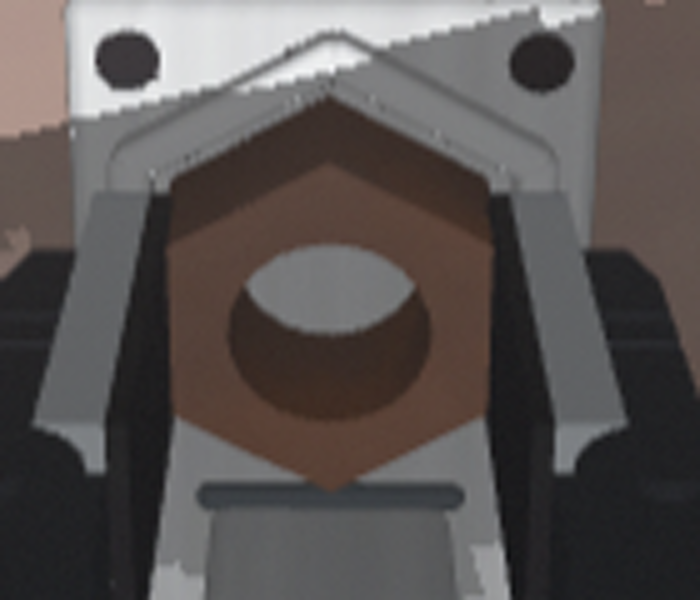

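The nut sits inside the rim with even gaps. I'll release and rise.

Request:
{"op": "arm_command", "data": {
  "targets": [
    [[0,0,0],[0,0,0],0.35],
    [[0,0,0],[0,0,0],0.45],
    [[0,0,0],[0,0,0],0.5],
    [[0,0,0],[0,0,0],0.5],
    [[0,0,0.005],[0,0,0],0.5],
    [[0,0,0.012],[0,0,0],0.5],
    [[0,0,0.02],[0,0,0],0.5],
    [[0,0.005,0.03],[0,0,0],0.5]
  ]
}}

```text
time_s: 7.32
ee_pos: [0.5961, 0.0262, 0.0785]
tool_rot: [-1.082, 1.4, -1.394]
ft_force: [0.6, 0.5, 0.2]
grip_width: 0.0427
```

Run:
```python
from h import *
st(); im,d,K,T=snap("wrist","w6"); st()
cv2.imwrite("pics/z6.png",cv2.resize(im[200:440,240:420],(600,800),interpolation=cv2.INTER_CUBIC)[:600,:,::-1])
```

```text
t 7.32 p [0.5961 0.0262 0.0785] y [-0.006 -0.    -1.   ] z [ 0.967 -0.254 -0.005] yaw z -14.7 f [0.6 0.5 0.2] w 0.0427 q6 [-0.05  0.27  1.47 -0.    1.41  0.21]
t 7.37 p [0.6013 0.0275 0.0881] y [ 0.01  0.   -1.  ] z [ 0.967 -0.253  0.01 ] yaw z -14.65 f [2.1 1.1 5.4] w 0.0426 q6 [-0.05  0.26  1.46  0.    1.41  0.21]
```

View pics/z6.png

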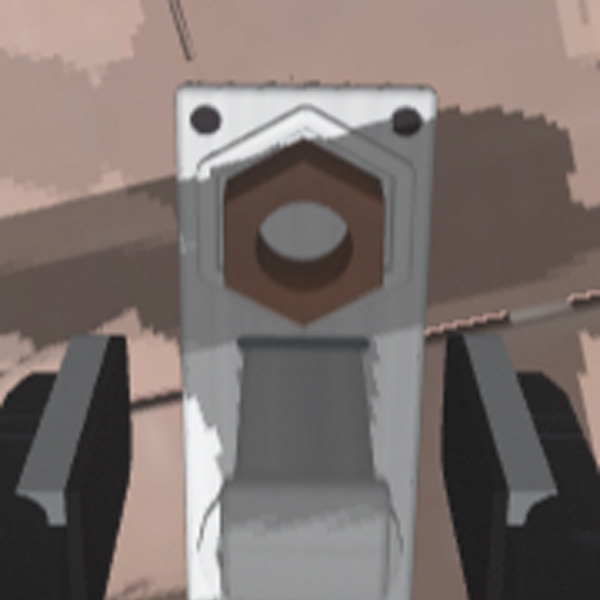

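Nut is seated flat in the hex pocket, and I'm going to look at the tongs.

Request:
{"op": "arm_command", "data": {
  "targets": [
    [[-0.005,0.004,0.025],[0,0,-5],0.5],
    [[-0.01,0.01,0.025],[0,0,-5.5],0.8],
    [[-0.015,0.012,0.025],[0,0,-5.5],0.8],
    [[-0.015,0.012,0.02],[0,0,-5.5],0.8],
    [[-0.015,0.012,0.015],[0,0,-5.5],0.8],
    [[-0.015,0.012,0.015],[0,0,-5.5],0.8],
    [[-0.015,0.012,0.015],[0,0,-5.5],0.8],
    [[-0.015,0.012,0.01],[0,0,-5.5],0.8]
  ]
}}

```text
time_s: 8.03
ee_pos: [0.4929, 0.1134, 0.2331]
tool_rot: [-0.535, 1.907, -1.909]
ft_force: [0.0, 0.6, 0.7]
grip_width: 0.0684
```

Request:
{"op": "arm_command", "data": {
  "targets": [
    [[-0.015,0.012,0.01],[0,0,-5.5],0.8],
    [[-0.015,0.012,0.005],[0,0,-5.5],0.8],
    [[-0.015,0.012,0],[0,0,-5.5],0.8],
    [[-0.015,0.012,0],[0,0,-5.5],0.8],
    [[-0.012,0.012,0],[0,0,-5.5],0.8],
    [[-0.01,0.012,0],[0,0,-5.5],0.8],
    [[-0.008,0.012,0],[0,0,-5.5],0.8],
    [[-0.005,0.012,0],[0,0,-1],0.8]
  ]
}}

```text
time_s: 8.7
ee_pos: [0.3973, 0.2095, 0.2464]
tool_rot: [-0.15, -2.153, 2.15]
ft_force: [-0.2, -0.3, 0.2]
grip_width: 0.0683
```

Run:
```python
from h import *
st(); snap("wrist","w7a");snap("wrist","w7"); st()
```

```text
t 8.7 p [0.3973 0.2095 0.2464] y [ 0.002  0.001 -1.   ] z [-0.136 -0.991 -0.001] yaw z -97.83 f [-0.2 -0.3  0.2] w 0.0683 q6 [ 0.36 -0.14  1.57  0.    1.72  2.07]
t 8.8 p [0.3975 0.21   0.2462] y [ 0.002  0.001 -1.   ] z [-0.13  -0.991 -0.002] yaw z -97.48 f [-0.4 -0.5 -0.2] w 0.0683 q6 [ 0.36 -0.14  1.57  0.    1.72  2.06]
```

View pics/w7.png

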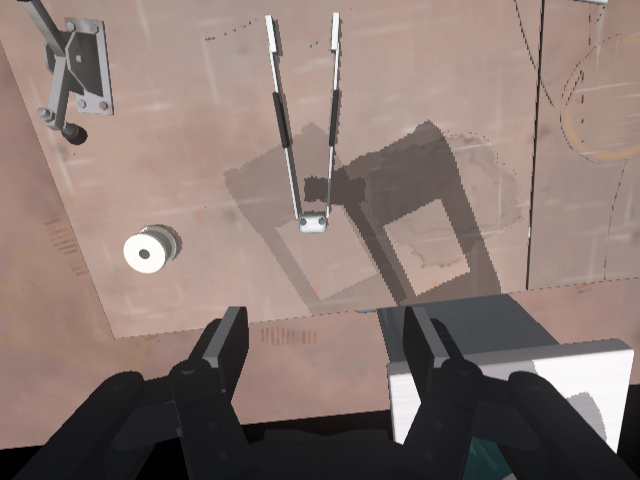

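The tongs run from the bow at (312,222) through the dark pads at (281,120) and (335,118) to the jaws at (271,35) and (335,35).

Run:
```python
from h import *
im,d,K,T=load("w7")
cv2.imwrite("pics/z7.png",cv2.resize(im[5:155,245:365],(480,600),interpolation=cv2.INTER_CUBIC)[:,:,::-1])
cv2.imwrite("pics/z7b.png",cv2.resize(im[180:240,270:350],(800,600),interpolation=cv2.INTER_CUBIC)[:,:,::-1])
```

```text
(no output)
```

View pics/z7.png

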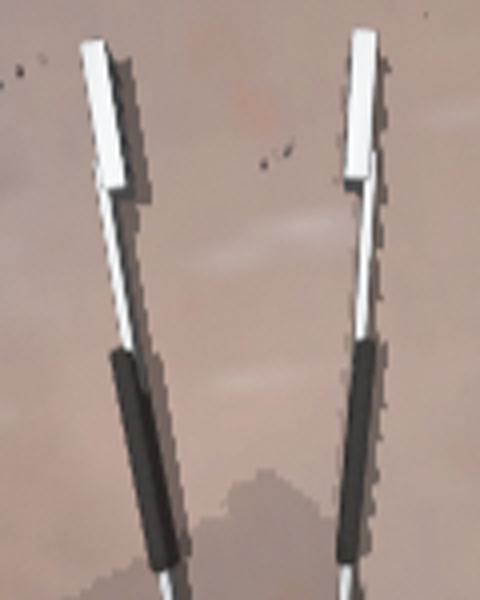

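View pics/z7b.png

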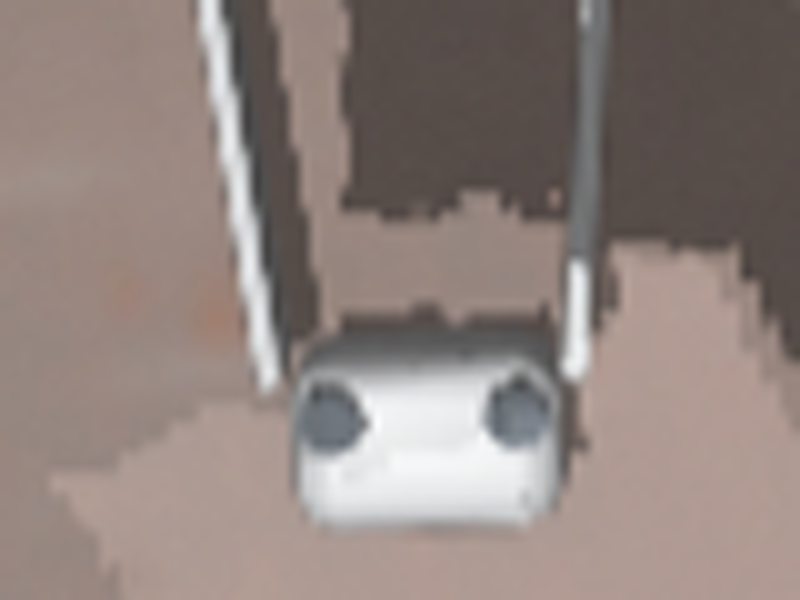

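Run:
```python
from h import *
im,d,K,T=load("w7")
c=lambda q,z,s,x0,y0:cast(K,T,[[x0+(x+.5)/s-.5,y0+(y+.5)/s-.5] for x,y in q],z)[:,:2]
far=c([(111,351),(375,340)],.028,4,245,5); near=c([(152,570),(357,563)],.028,4,245,5)
jt=c([(93,41),(364,30)],.022,4,245,5); jb=c([(114,187),(357,179)],.022,4,245,5)
for n,P in(("padfar",far),("padnear",near),("jawtip",jt),("jawback",jb)): print(n,P.round(4).tolist(),"mid",P.mean(0).round(4),"w",np.linalg.norm(P[0]-P[1]).round(4))
for z in (.024,.028,.032):
    b=c([(330,418),(518,412)],z,10,270,180); print("piv",z,b.mean(0).round(4),np.linalg.norm(b[0]-b[1]).round(4))
g=(far.mean(0)+near.mean(0))/2; j=jt.mean(0); b=c([(330,418),(518,412)],.028,10,270,180).mean(0)
for p,q in((b,g),(b,j),(g,j)): v=q-p; print("yaw",np.degrees(np.arctan2(v[1],v[0])).round(2),np.linalg.norm(v).round(4))
print("grip",g)
```

```text
padfar [[0.5126, 0.2478], [0.5068, 0.186]] mid [0.5097 0.2169] w 0.0621
padnear [[0.4622, 0.2468], [0.4572, 0.1964]] mid [0.4597 0.2216] w 0.0506
jawtip [[0.5769, 0.241], [0.5709, 0.1805]] mid [0.5739 0.2107] w 0.0608
jawback [[0.5475, 0.2416], [0.5417, 0.1857]] mid [0.5446 0.2136] w 0.0562
piv 0.024 [0.3826 0.2293] 0.0201
piv 0.028 [0.3837 0.229 ] 0.0199
piv 0.032 [0.3848 0.2287] 0.0196
yaw -5.52 0.1015
yaw -5.49 0.1911
yaw -5.45 0.0896
grip [0.48469782 0.21923248]
```

Request:
{"op": "arm_command", "data": {
  "targets": [
    [[0.011,0.001,-0.018],[0,0,0.5],0.85],
    [[0.011,0.001,-0.025],[0,0,0.5],0.85],
    [[0.011,0.001,-0.027],[0,0,0.5],0.85],
    [[0.011,0.001,-0.027],[0,0,0.5],0.85],
    [[0.011,0.001,-0.027],[0,0,0],0.85],
    [[0.011,0.001,-0.027],[0,0,0],0.85],
    [[0.011,0.001,-0.025],[0,0,0],0.85],
    [[0.0095,0.0023,-0.01],[0,0,0],0.85]
  ]
}}

```text
time_s: 9.47
ee_pos: [0.4834, 0.2164, 0.0551]
tool_rot: [-0.101, -2.165, 2.172]
ft_force: [-0.3, -0.2, -0.6]
grip_width: 0.0725
```

Run:
```python
from h import *
snap("wrist","w8a");snap("wrist","w8"); st()
```

```text
t 9.57 p [0.4843 0.2168 0.0564] y [-0.004 -0.002 -1.   ] z [-0.099 -0.995  0.002] yaw z -95.68 f [-1.3  0.5  0.1] w 0.0723 q6 [ 0.31  0.15  1.66 -0.    1.34  1.98]
```

View pics/w8.png

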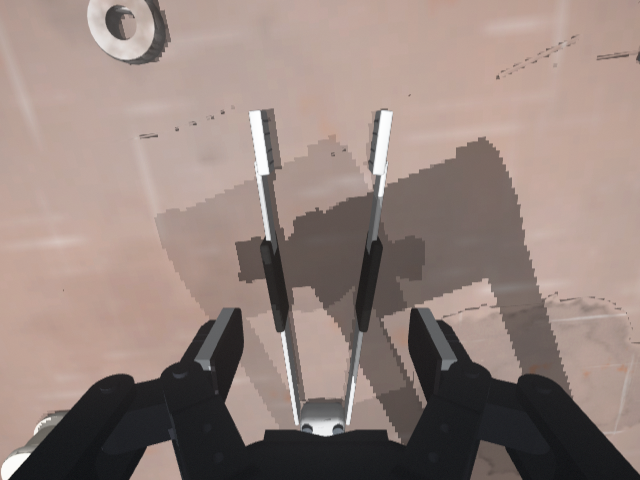

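Request:
{"op": "arm_command", "data": {
  "targets": [
    [[0,0.0012,-0.006],[0,0,0],0.85],
    [[0,0.0012,-0.01],[0,0,0],0.85],
    [[0,0,-0.012],[0,0,0],0.85],
    [[0,0,-0.01],[0,0,0],0.85],
    [[0,0,-0.007],[0,0,0],0.85],
    [[0,0,-0.003],[0,0,0],0.85],
    [[0,0,0],[0,0,0],0.85],
    [[0,0,0],[0,0,0],0.85]
  ]
}}

```text
time_s: 10.23
ee_pos: [0.4845, 0.2205, 0.0108]
tool_rot: [-0.107, -2.171, 2.171]
ft_force: [0.9, 0.2, -0.7]
grip_width: 0.0725
```

Run:
```python
from h import *
st(); snap("wrist","w9"); st()
```

```text
t 10.23 p [0.4845 0.2205 0.0108] y [-0. -0. -1.] z [-0.098 -0.995  0.   ] yaw z -95.65 f [ 0.9  0.2 -0.7] w 0.0725 q6 [ 0.32  0.2   1.7  -0.    1.24  1.99]
t 10.28 p [0.4848 0.2207 0.0112] y [ 0.001  0.    -1.   ] z [-0.098 -0.995 -0.   ] yaw z -95.65 f [-0.  -0.6 -0.2] w 0.0726 q6 [ 0.32  0.2   1.7  -0.    1.24  1.99]
```

View pics/w9.png

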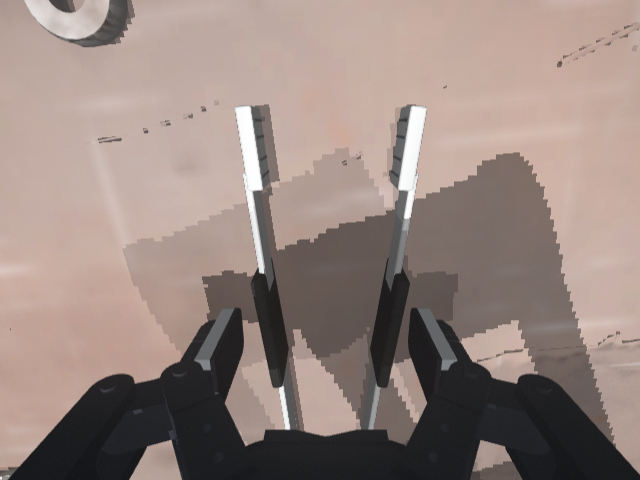

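Request:
{"op": "arm_command", "data": {
  "targets": [
    [[0,-0.0015,-0.004],[0,0,0],0.85],
    [[0,0,-0.005],[0,0,0],0.85],
    [[0,0,-0.002],[0,0,0],0.85],
    [[0,0,0],[0,0,0],0.7],
    [[0,0,0],[0,0,0],0.65],
    [[0,0,0],[0,0,0],0.6],
    [[0,0,0],[0,0,0],0.58],
    [[0,0,0],[0,0,0],0.58]
  ],
  "force": 50
}}

```text
time_s: 10.95
ee_pos: [0.4852, 0.2194, 0.0009]
tool_rot: [-0.109, -2.173, 2.171]
ft_force: [-1.1, 0.4, 5.9]
grip_width: 0.0496
```

Run:
```python
from h import *
st(); snap("wrist","w10"); st()
```

```text
t 10.95 p [0.4852 0.2194 0.0009] y [ 0.002  0.001 -1.   ] z [-0.098 -0.995 -0.001] yaw z -95.65 f [-1.1  0.4  5.9] w 0.0496 q6 [0.32 0.21 1.71 0.   1.22 1.99]
t 11.0 p [0.4852 0.2194 0.0009] y [ 0.002  0.001 -1.   ] z [-0.098 -0.995 -0.001] yaw z -95.65 f [-1.2 -0.5  5.4] w 0.0501 q6 [0.32 0.21 1.71 0.   1.22 1.99]
```

View pics/w10.png

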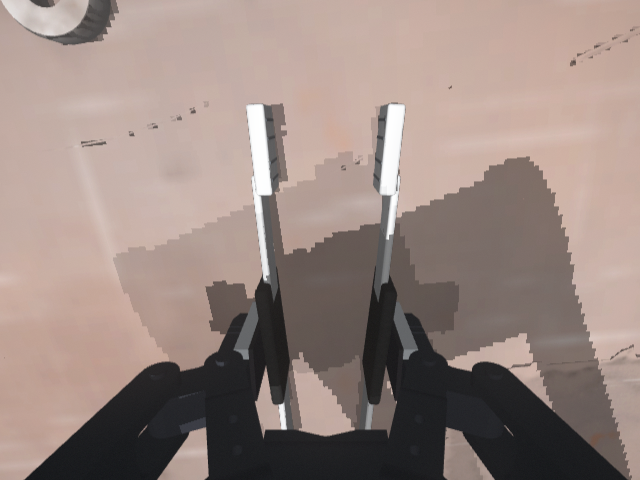

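Request:
{"op": "arm_command", "data": {
  "targets": [
    [[0,0,0.004],[0,0,0],0.58],
    [[0,0,0.008],[0,0,0],0.58],
    [[0,0,0.015],[0,0,0],0.58],
    [[0,0,0.02],[0,0,0],0.58],
    [[0,0,0.02],[0,0,0],0.58],
    [[0,0,0.018],[0,0,0],0.58],
    [[0,0,0.01],[0,0,0],0.58],
    [[0,0,0.005],[0,0,0],0.58]
  ]
}}

```text
time_s: 11.67
ee_pos: [0.4853, 0.2192, 0.1018]
tool_rot: [-0.11, -2.173, 2.171]
ft_force: [0.2, -0.2, -2.1]
grip_width: 0.0497
```

Run:
```python
from h import *
st(); snap("wrist","w11"); snap("side","d11"); st()
```

```text
t 11.67 p [0.4853 0.2192 0.1018] y [ 0.003  0.001 -1.   ] z [-0.099 -0.995 -0.001] yaw z -95.66 f [ 0.2 -0.2 -2.1] w 0.0497 q6 [ 0.32  0.11  1.61 -0.    1.42  1.99]
t 11.77 p [0.4848 0.2191 0.1004] y [ 0.001  0.    -1.   ] z [-0.099 -0.995 -0.   ] yaw z -95.65 f [-0.2 -0.1 -1. ] w 0.0496 q6 [ 0.32  0.11  1.61 -0.    1.42  1.99]
```

View pics/w11.png

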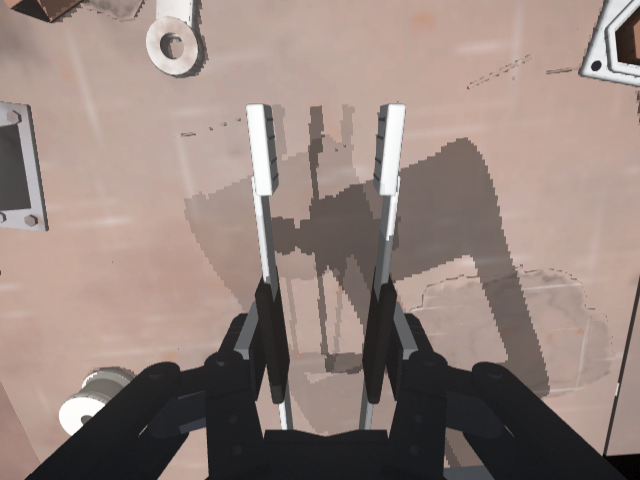

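View pics/d11.png

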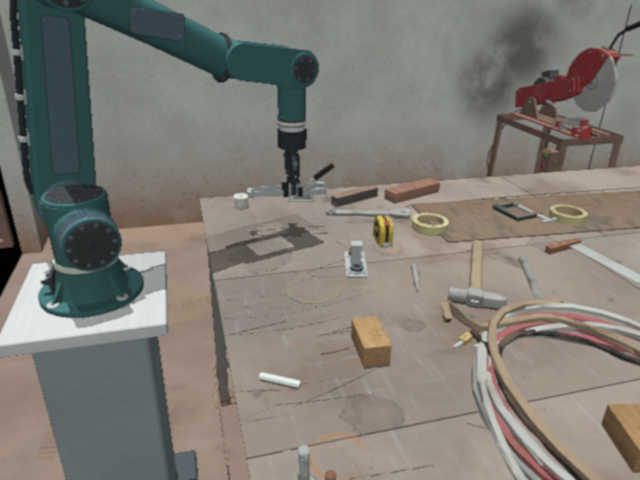

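Tongs are held level, with the jaws centred at column 326. I'll carry them to the carrier.

Request:
{"op": "arm_command", "data": {
  "targets": [
    [[0.001,-0.004,0],[0,0,-0.3],0.58],
    [[0.002,-0.01,0],[0,0,-0.6],0.58],
    [[0.002,-0.016,0],[0,0,-0.7],0.58],
    [[0.003,-0.02,0],[0,0,-0.8],0.58],
    [[0.003,-0.02,0],[0,0,-0.8],0.58],
    [[0.003,-0.02,0],[0,0,-0.8],0.58],
    [[0.003,-0.02,0],[0,0,-0.8],0.58],
    [[0.003,-0.02,0],[0,0,-0.8],0.58]
  ]
}}

```text
time_s: 12.43
ee_pos: [0.5037, 0.0871, 0.0984]
tool_rot: [-0.207, -2.115, 2.117]
ft_force: [-0.4, 0.1, -1.0]
grip_width: 0.0496
```

Request:
{"op": "arm_command", "data": {
  "targets": [
    [[0.003,-0.02,0],[0,0,-0.8],0.58],
    [[0.003,-0.02,0],[0,0,-0.8],0.58],
    [[0.003,-0.019,0],[0,0,-0.8],0.58],
    [[0.002,-0.013,0],[0,0,-0.7],0.58],
    [[0.001,-0.008,0],[0,0,-0.4],0.58],
    [[0,-0.0055,0],[0,0,0],0.58],
    [[0,0,0],[0,0,0],0.58],
    [[0,0,0],[0,0,0],0.58]
  ]
}}

```text
time_s: 13.1
ee_pos: [0.5161, 0.0037, 0.0994]
tool_rot: [-0.269, -2.084, 2.083]
ft_force: [0.4, 0.8, -0.5]
grip_width: 0.0499
```

Run:
```python
from h import *
st(); snap("wrist","w12"); st(); snap("scene","s12")
```

```text
t 13.1 p [0.5161 0.0037 0.0994] y [-0.001  0.    -1.   ] z [-0.255 -0.967 -0.   ] yaw z -104.77 f [ 0.4  0.8 -0.5] w 0.0499 q6 [-0.1   0.08  1.65  0.    1.42  1.73]
t 13.15 p [0.5162 0.004  0.0995] y [-0.001  0.    -1.   ] z [-0.254 -0.967 -0.   ] yaw z -104.73 f [-0.5  0.1 -1.6] w 0.0496 q6 [-0.1   0.08  1.65  0.    1.42  1.73]
```

View pics/w12.png

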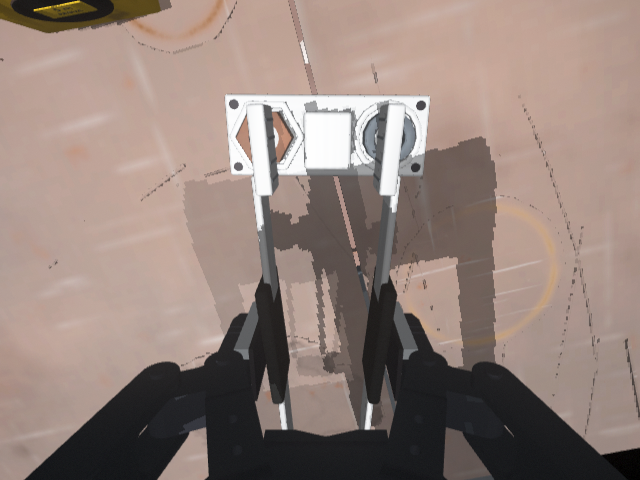

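View pics/s12.png

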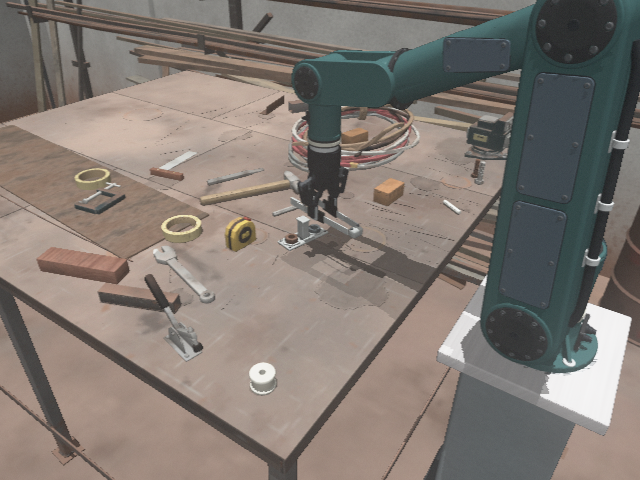

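Jaws at columns 247–278 and 374–406, lug head 304–351 between them: close to centred.

Run:
```python
from h import *
im,d,K,T=load("w12"); p=np.array([.5162,.004])
cv2.imwrite("pics/z12.png",cv2.resize(im[85:205,220:440],(800,436),interpolation=cv2.INTER_CUBIC)[:,:,::-1])
a=np.radians(-14.7); ex=np.array([np.cos(a),np.sin(a)]); ey=np.array([-ex[1],ex[0]])
def rp(n,q,z): P=cast(K,T,q,z)[:,:2]-p; print(n,"ex",(P@ex).round(4),"ey",(P@ey).round(4),"yaw",np.degrees(np.arctan2(*(P[1]-P[0])[::-1])).round(2), "mid",(P.mean(0)+p).round(4))
rp("jawtips",[(247,104),(406,104)],.1206)
rp("jawbacks",[(259,195),(397,195)],.1206)
rp("head far",[(306,112),(351,113)],.058); rp("head near",[(306,171),(352,171)],.058)
rp("plate far",[(225,95),(431,96)],.006); rp("plate near",[(232,175),(424,176)],.006)
```

```text
jawtips ex [0.0897 0.0897] ey [ 0.0255 -0.0252] yaw -104.76 mid [ 0.603  -0.0186]
jawbacks ex [0.0604 0.0603] ey [ 0.0235 -0.0242] yaw -104.76 mid [ 0.5745 -0.0116]
head far ex [0.0886 0.0881] ey [ 0.01   -0.0119] yaw -105.96 mid [ 0.6014 -0.0194]
head near ex [0.0602 0.0601] ey [ 0.0105 -0.0131] yaw -104.76 mid [ 0.5741 -0.0125]
plate far ex [0.0995 0.0988] ey [ 0.0624 -0.0645] yaw -105.02 mid [ 0.6118 -0.0222]
plate near ex [0.0506 0.0498] ey [ 0.0623 -0.0646] yaw -105.06 mid [ 0.5645 -0.0099]
```

View pics/z12.png

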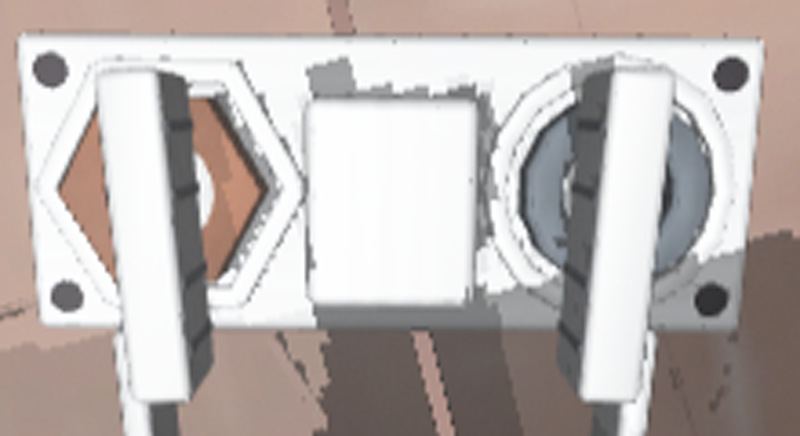

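Request:
{"op": "arm_command", "data": {
  "targets": [
    [[-0.0005,-0.001,-0.004],[0,0,-0.3],0.58],
    [[0,0,-0.008],[0,0,0],0.58],
    [[0,0,-0.01],[0,0,0],0.58],
    [[0,0,-0.01],[0,0,0],0.58],
    [[0,0,-0.01],[0,0,0],0.58],
    [[0,0,-0.008],[0,0,0],0.58],
    [[0,0,-0.005],[0,0,0],0.58],
    [[0,0,0],[0,0,0],0.58]
  ]
}}

```text
time_s: 13.87
ee_pos: [0.5147, 0.0027, 0.0428]
tool_rot: [-0.271, -2.079, 2.08]
ft_force: [0.7, 0.2, -1.5]
grip_width: 0.0498
```

Run:
```python
from h import *
st(); snap("wrist","w13"); st()
```

```text
t 13.87 p [0.5147 0.0027 0.0428] y [-0.004  0.    -1.   ] z [-0.26  -0.966  0.001] yaw z -105.05 f [ 0.7  0.2 -1.5] w 0.0498 q6 [-0.1   0.13  1.71 -0.    1.3   1.73]
t 13.92 p [0.5154 0.0026 0.0438] y [-0.002  0.    -1.   ] z [-0.26  -0.966  0.   ] yaw z -105.06 f [-0.5  0.5 -0.8] w 0.0493 q6 [-0.11  0.13  1.71 -0.    1.31  1.73]
```

View pics/w13.png

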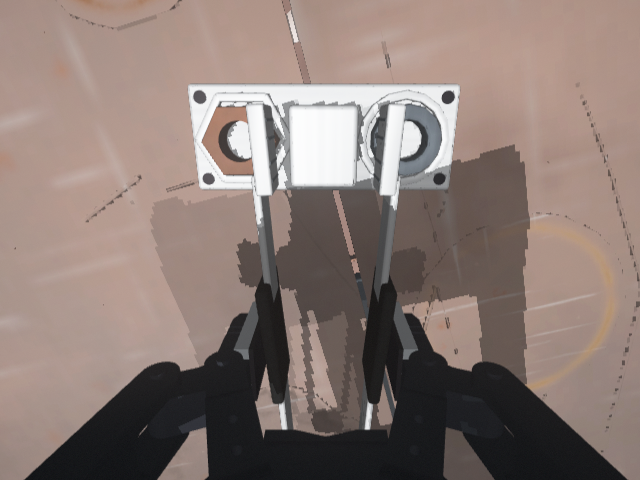

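Request:
{"op": "arm_command", "data": {
  "targets": [
    [[0.0005,0.0005,-0.004],[0,0,0],0.58],
    [[0.0005,0,-0.006],[0,0,0],0.58],
    [[0,0,-0.006],[0,0,0],0.58],
    [[0,0,-0.003],[0,0,0],0.58],
    [[0,0,0],[0,0,0],0.58],
    [[0,0,0],[0,0,0],0.58],
    [[0,0,0],[0,0,0],0.58],
    [[0,0,0],[0,0,0],0.58]
  ]
}}

```text
time_s: 14.58
ee_pos: [0.5173, 0.003, 0.0262]
tool_rot: [-0.276, -2.081, 2.082]
ft_force: [-0.2, 0.8, -1.2]
grip_width: 0.0496
```

Run:
```python
from h import *
st(); im,d,K,T=snap("wrist","w14"); st()
im2=snap("scene","s14")[0]
cv2.imwrite("pics/c14.png",np.hstack([cv2.resize(im[60:220,180:470],(450,248)), cv2.resize(im2[190:260,260:360],(350,248),interpolation=cv2.INTER_CUBIC)])[:,:,::-1])
```

```text
t 14.58 p [0.5173 0.003  0.0262] y [ 0.001 -0.    -1.   ] z [-0.26  -0.966 -0.   ] yaw z -105.06 f [-0.2  0.8 -1.2] w 0.0496 q6 [-0.1   0.15  1.72 -0.    1.27  1.73]
t 14.63 p [0.5173 0.003  0.0262] y [ 0.001 -0.    -1.   ] z [-0.26  -0.966 -0.   ] yaw z -105.05 f [-0.5  0.4 -1. ] w 0.0497 q6 [-0.1   0.15  1.72 -0.    1.27  1.73]
```

View pics/c14.png

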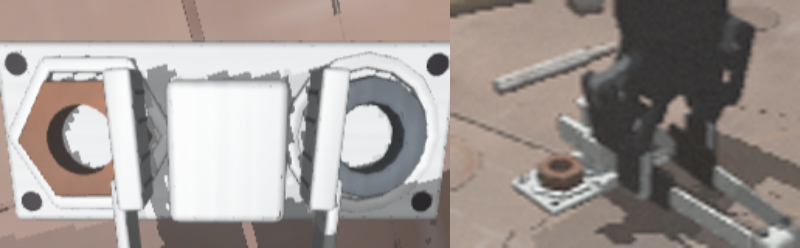

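Request:
{"op": "arm_command", "data": {
  "targets": [
    [[-0.0008,0,-0.001],[0,0,0],0.58],
    [[0,0,0],[0,0,0],0.54],
    [[0,0,0],[0,0,0],0.5],
    [[0,0,0],[0,0,0],0.46],
    [[0,0,0],[0,0,0],0.42],
    [[0,0,0],[0,0,0],0.38],
    [[0,0,0],[0,0,0],0.3],
    [[0,0,0],[0,0,0],0.25]
  ],
  "force": 55
}}

```text
time_s: 15.35
ee_pos: [0.5163, 0.0031, 0.0251]
tool_rot: [-0.275, -2.081, 2.081]
ft_force: [-1.6, 1.0, 1.5]
grip_width: 0.037
```

Run:
```python
from h import *
st(); im,d,K,T=snap("wrist","w15"); st()
```

```text
t 15.35 p [0.5163 0.0031 0.0251] y [ 0.  0. -1.] z [-0.26  -0.966 -0.   ] yaw z -105.05 f [-1.6  1.   1.5] w 0.037 q6 [-0.1   0.15  1.73  0.    1.26  1.73]
t 15.4 p [0.5162 0.0031 0.025 ] y [ 0. -0. -1.] z [-0.26  -0.966  0.   ] yaw z -105.05 f [-0.9  1.2  1.4] w 0.0367 q6 [-0.1   0.15  1.73 -0.    1.26  1.73]
```

View pics/w15.png

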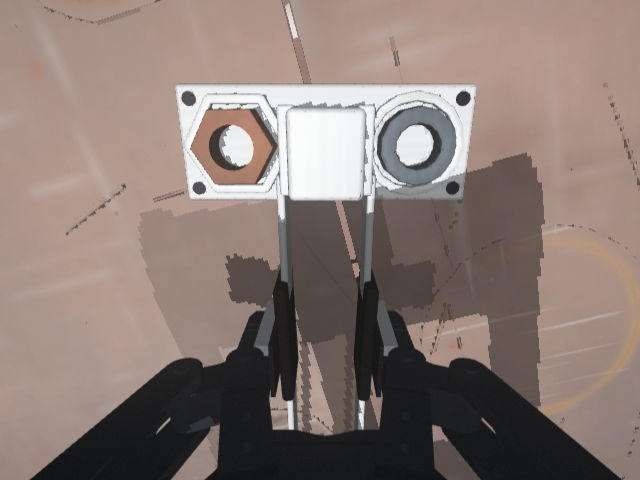

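Jaws are shut on the lug and the arms are parallel. I'll lift gently.

Request:
{"op": "arm_command", "data": {
  "targets": [
    [[0,0,0],[0,0,0],0.25],
    [[0,0,0.001],[0,0,0],0.25],
    [[0,0,0.002],[0,0,0],0.25],
    [[0,0,0.003],[0,0,0],0.25],
    [[0,0,0.004],[0,0,0],0.25],
    [[0,0,0.004],[0,0,0],0.25],
    [[0,0,0.004],[0,0,0],0.25],
    [[0,0,0.002],[0,0,0],0.25]
  ]
}}

```text
time_s: 16.07
ee_pos: [0.5167, 0.0029, 0.0457]
tool_rot: [-0.276, -2.082, 2.082]
ft_force: [-0.8, -0.2, -2.9]
grip_width: 0.037
```

Run:
```python
from h import *
st(); im,d,K,T=snap("wrist","w16"); st(); i2=snap("side","d16")[0]
cv2.imwrite("pics/c16.png",np.hstack([im[60:220,160:490],cv2.resize(i2[180:300,270:420],(400,320),interpolation=cv2.INTER_CUBIC)[:160*2:2][:160]]) [:,:,::-1])
cv2.imwrite("pics/d16z.png",cv2.resize(i2[180:300,270:420],(750,600),interpolation=cv2.INTER_CUBIC)[:,:,::-1])
```

```text
t 16.07 p [0.5167 0.0029 0.0457] y [ 0.001 -0.    -1.   ] z [-0.26  -0.966 -0.   ] yaw z -105.06 f [-0.8 -0.2 -2.9] w 0.037 q6 [-0.1   0.13  1.71 -0.    1.31  1.73]
t 16.12 p [0.5169 0.0029 0.046 ] y [ 0.002 -0.    -1.   ] z [-0.26  -0.966 -0.   ] yaw z -105.06 f [ 0.4  0.4 -3.3] w 0.0368 q6 [-0.1   0.13  1.71 -0.    1.31  1.73]
```

View pics/w16.png

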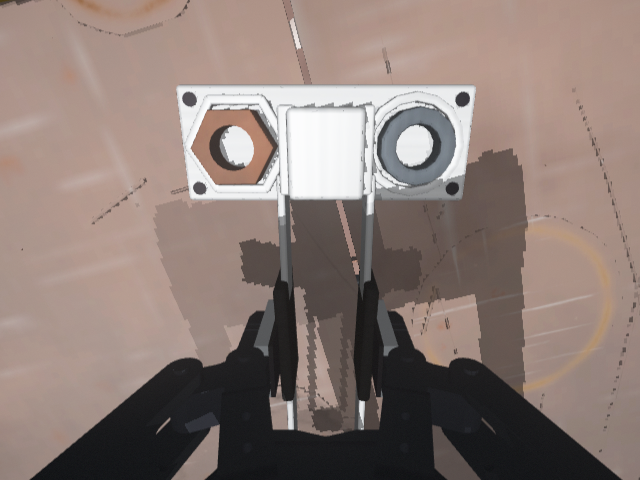

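View pics/d16z.png

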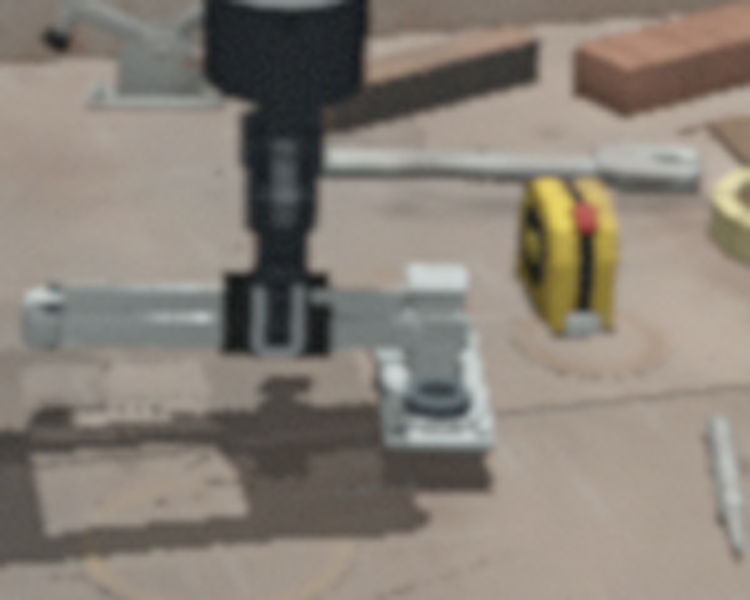

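Carrier hangs level with both parts in place, about 2 cm up. I'll go on to 12 cm.

Request:
{"op": "arm_command", "data": {
  "targets": [
    [[0,0,0.004],[0,0,0],0.25],
    [[0,0,0.007],[0,0,0],0.25],
    [[0,0,0.009],[0,0,0],0.25],
    [[0,0,0.01],[0,0,0],0.25],
    [[0,0,0.01],[0,0,0],0.25],
    [[0,0,0.009],[0,0,0],0.25],
    [[0,0,0.007],[0,0,0],0.25],
    [[0,0,0.004],[0,0,0],0.25]
  ]
}}

```text
time_s: 16.83
ee_pos: [0.517, 0.0029, 0.1067]
tool_rot: [-0.278, -2.082, 2.082]
ft_force: [1.0, 0.3, -2.6]
grip_width: 0.0368
```

Request:
{"op": "arm_command", "data": {
  "targets": [
    [[0,0,0.004],[0,0,0],0.25],
    [[0,0,0.008],[0,0,0],0.25],
    [[0,0,0.009],[0,0,0],0.25],
    [[0,0,0.009],[0,0,0],0.25],
    [[0,0,0.006],[0,0,0],0.25],
    [[0,0,0.003],[0,0,0],0.25],
    [[0,0,0],[0,0,0],0.25],
    [[0,0,0],[0,0,0],0.25]
  ]
}}

```text
time_s: 17.5
ee_pos: [0.5162, 0.003, 0.1439]
tool_rot: [-0.275, -2.081, 2.081]
ft_force: [-0.5, 0.2, -3.6]
grip_width: 0.0369
```

Run:
```python
from h import *
st(); im,d,K,T=snap("wrist","w17"); st(); i2=snap("side","d17")[0]; i3=snap("scene","s17")[0]
cv2.imwrite("pics/d17z.png",np.vstack([cv2.resize(i2[140:260,250:450],(500,300),interpolation=cv2.INTER_CUBIC),cv2.resize(i3[140:260,220:420],(500,300),interpolation=cv2.INTER_CUBIC)])[:,:,::-1])
# levelness from depth in wrist view: plate top corners
pts=[(189,92),(470,92),(210,192),(445,192)]
print(dep(K,T,pts,d).round(4)); st()
```

```text
t 17.5 p [0.5162 0.003  0.1439] y [-0. -0. -1.] z [-0.26  -0.966  0.   ] yaw z -105.06 f [-0.5  0.2 -3.6] w 0.0369 q6 [-0.1   0.05  1.59 -0.    1.51  1.73]
t 17.55 p [0.5159 0.0031 0.1434] y [-0.001  0.    -1.   ] z [-0.26  -0.966  0.   ] yaw z -105.06 f [-0.2 -1.  -3.4] w 0.037 q6 [-0.1   0.05  1.59 -0.    1.51  1.73]
[[ 0.6244  0.035   0.1233]
 [ 0.5934 -0.0799  0.1244]
 [ 0.5819  0.0415  0.1243]
 [ 0.554  -0.063   0.125 ]]
t 17.65 p [0.5158 0.0031 0.1431] y [-0.001  0.    -1.   ] z [-0.26  -0.966  0.   ] yaw z -105.05 f [ 0.6 -0.  -2.7] w 0.0366 q6 [-0.1   0.05  1.59 -0.    1.51  1.73]
```

View pics/w17.png

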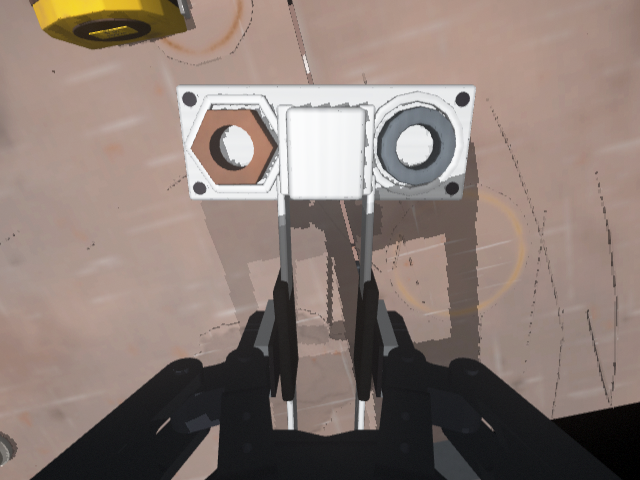

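View pics/d17z.png

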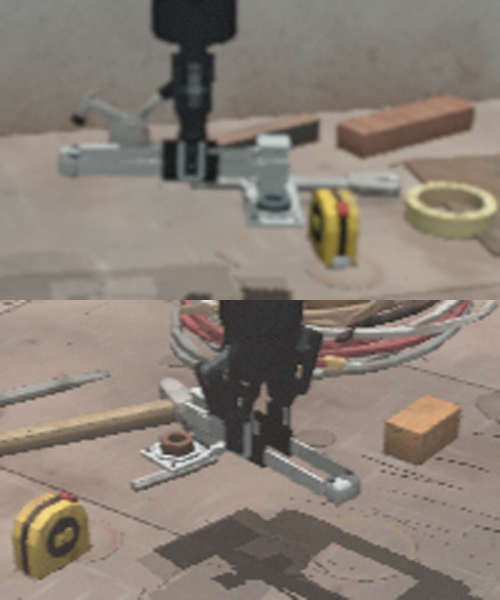

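Plate top reads 0.123–0.125 m, so the carrier is about 11.8 cm up and level, with both parts in their pockets. I'll trim by 2 mm, let it settle and hand in.

Request:
{"op": "arm_command", "data": {
  "targets": [
    [[0,0,0.001],[0,0,0],0.25],
    [[0,0,0.001],[0,0,0],0.25],
    [[0,0,0],[0,0,0],0.25],
    [[0,0,0],[0,0,0],0.25],
    [[0,0,0],[0,0,0],0.25],
    [[0,0,0],[0,0,0],0.25],
    [[0,0,0],[0,0,0],0.25],
    [[0,0,0],[0,0,0],0.25]
  ]
}}

```text
time_s: 18.32
ee_pos: [0.5162, 0.003, 0.1458]
tool_rot: [-0.275, -2.081, 2.081]
ft_force: [0.0, 0.2, -3.8]
grip_width: 0.0369
```

Run:
```python
from h import *
from workcell import env
st(); im,d,K,T=snap("wrist","w18")
print(dep(K,T,[(189,92),(470,92),(210,192),(445,192)],d).round(4), np.abs(im.astype(int)-load("w17")[0])[85:200,180:475].mean())
i3=snap("scene","s18")[0]; i0=load("scene0")[0]
for n,(u,v) in dict(tape=(240,233),wood=(389,191),reel=(262,377)).items(): print(n,np.abs(i3.astype(int)-i0)[v-15:v+15,u-15:u+15].mean())
print(env.job_done())
```

```text
t 18.32 p [0.5162 0.003  0.1458] y [-0. -0. -1.] z [-0.26  -0.966  0.   ] yaw z -105.06 f [ 0.   0.2 -3.8] w 0.0369 q6 [-0.1   0.05  1.59 -0.    1.51  1.73]
[[ 0.6242  0.0347  0.1261]
 [ 0.5933 -0.0803  0.1253]
 [ 0.5819  0.0415  0.1262]
 [ 0.5538 -0.0632  0.1264]] 1.7533775485138787
tape 3.635925925925926
wood 3.9296296296296296
reel 4.371111111111111
the job is handed in; nothing more can be done
None
```

The nut is seated flat in the hex pocket, and the loaded carrier is held up in the tongs about 12 cm off the table. The job was handed in at about 18.4 s of the 48 s allowed.

- **Lift:** I took the tongs by their pads, closed the jaws on the lug with 55 N grip, and lifted; the fingers never touched the carrier.
- **Height and level:** in the last check the plate top read 0.125–0.126 m at all four points, so the underside is at about 0.12 m and the plate is level to within about 1°.
- **Parts:** nut and bush were both seen in their pockets in the last viewed picture. The carrier area barely changed between that one and the final one.
- **Bystanders:** the tape measure, wooden block and line reel showed no visible shift from the first scene picture.

No check failed or disagreed. The gripper opening read 28 mm on the 29.8 mm nut, slightly low, but the grip held. Wrist force peaked at about 6 N in the readings I took.

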